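# Clamp a pipe stub with a torque-limited handle

### The job

Stand the tall narrow brown pipe stub on the bed of the bench vise, between its jaws, and let go of it. Then turn the vise's orange handle clockwise until the stub is tight and you feel the torque clutch give way, and stop right there: it gives for only about 25 degrees, then goes solid and the stub would be squeezed too hard. Let go, with the stub left upright and clamped, and leave everything else on the bench where it is.

Things in the scene. Friction and masses are not known exactly. Their poses are not given: they have to be found in the camera images.
- stub: the workpiece: a plain rust-brown steel pipe stub standing upright on the bench, 48 mm outside, 40 mm inside, 75 mm tall, 0.3 kg. Origin at the centre of its underside, z up along its axis
- vise: dark iron vise fixed to the bench, bed plate 100 mm (its x) by 290 mm (its y). Origin under the bed at bench height, z up; jaws close along y, are 70 mm wide and reach 43 mm above the bench. Drive housing (45 mm tall) with the orange handle at y = -105 mm. At the +y side a steel vee jaw (120 degrees, open to -y) takes the stub; it is locked anywhere within a 10 mm range and does not yield
- nest (a point): point on the upper face of the bed (12 mm above the bench) between the jaws, axes as the vise: where the centre of the stub's underside should be put down. There the stub has at least 4 mm to spare on either side along y when it is within 1 mm of mid-vee (a few mm off to the side along x is harmless)
- jaw: the flat steel moving jaw, driven by the handle along the vise's +y, 10 mm per radian; starts 28 mm short of the nest point; origin low in its front face. The handle turns freely at about 0.13 N m. Its clutch gives way at 0.45 N m (33 N on the stub) and lets the handle swing on 0.45 rad (26 degrees) at that torque; after that it is solid and the jaw force shoots up past the allowed 50 N
- grip (a point): point on the vertical axis of the orange T-bar handle, 90 mm above the bench, where to pinch it. The bar is 76 mm long (this point's x axis), 14 mm thick (y), from 71 to 101 mm above the bench. Tightens clockwise seen from above, 0.8 to 1.8 rad until the stub is tight in mid-vee (the torque then jumps within 0.1 rad); stays where it is left, so it can be let go and taken again
- coupling: a wide short steel coupling ring standing on the bench, 66 mm outside, 40 mm tall, dark brown: not the workpiece. Origin low in its middle. To be left alone
- flange: a bright steel flange ring lying flat, 90 mm across, 12 mm thick. Origin low in its middle. To be left alone
- brush: a 200 mm wooden-handled brush lying on the bench. Origin low in its middle. To be left alone
- hammer: a 260 mm wooden-handled hammer lying on the bench. Origin low in its middle. To be left alone
- tin: a closed can with a green label, 66 mm across, 120 mm tall. Origin low in its middle. To be left alone
- pliers: red-handled pliers, about 160 mm long, lying on the bench. Origin low in its middle. To be left alone
Things that resemble listed ones, but are neither listed nor needed, are in the scene too. What is shaped like the stub but blue or red is not meant.

How it is judged:
By the outcome, as a careful person would: the job done as asked, in the order asked, and still so for the second after the job is handed in, with the robot touching nothing.
It also fails if it takes over 70 s, if anything falls off the work surface, if the arm or the gripper's body presses on something with over 40 N, if the wrist force passes 120 N, or if a joint passes its speed limit or range.

### The arm

A 6-joint arm with a two-finger parallel gripper is mounted at the origin on the work surface. World frame = base frame: x ahead of the robot, y to its left, z up, the work surface at z = 0. Lengths are in mm, angles in degrees, forces in N, time in s.
With the tool pointing down it reaches from about 350 to 850 mm from the base axis. Payload 8.1 kg.
Tool frame: the origin (TCP) lies at the very end of the fingers, on their centre line; the grasp point (between the pads) lies 19 mm behind it; z points along the fingers, y is the direction in which the jaws open and shut (so a half turn about z gives the same grasp; the last joint's range is limited). The gripper opens to 85 mm and grips with 20 to 120 N. Pads are 22 mm wide; open, the fingers measure 114 mm over their backs; the gripper's body (76 mm by 85 mm) begins 54 mm behind the grasp point. The pads swing forward as they close: fully open they stand 13 mm farther back than shut.
Start: joints at [-69.007, 7.471, 85.268, -0, 87.261, -4.893], TCP at [261.971, -539.793, 207.092] pointing down, gripper open.
Joint ranges: [-169.43, 169.43], [-51.17, 129.36], [1.28, 143.12], [-76.62, 256.62], [0, 156.53], [-152.29, 152.29]. Speed limits (degrees/s): [136.94, 136.94, 159.86, 180, 180, 180].

### API

Orientations are given as [roll, pitch, yaw] about the fixed x, y, z axes, in that order (R = Rz(yaw) Ry(pitch) Rx(roll)).
In Python, from bench import r gives the robot as it stands.
- The arm moves only by the shell command python3 -m crank 'ROWS' [OPENING] [FORCE]. ROWS is JSON, a list that holds one entry, the list of rows, each a list of 6 numbers: the shift along the tool's x, y, z in m, then the turn, a rotation vector about the tool's x, y, z in rad. A call has 1 to 10 rows; each row is the pose to reach, as a shift and turn from the pose measured when the call began, along the tool's axes at that moment; what a row does not reach only later rows make up. A row lasts 1/8 s, in which the tool goes at most 62.5 mm and 10.7 degrees, less where a joint would pass 70% of its speed; a pose out of reach is approached as far as the arm can. A call with a gripper value outside its range is refused whole. OPENING is the closure, from 0 (fully open) to 1 (shut), set as the call begins (- or left out, the last holds). The fingers move at their own pace and stop on an object; FORCE is the grip in N (left out, the last holds). Time passes only in rows, so rows that repeat a pose let the fingers close. It gives the time, the measured TCP pose, the force and the opening at its end, in the units of the state.
- r.sense(): the state, without advancing time (a new reading comes with each control period).
- r.snapshot(name): name is "scene" or "top"; returns (picture, depth): 384x512x3 uint8, blue, green, red; 384x512 float32, mm along the optical axis (not along the pixel's ray), 0 where there is no reading.
- r.get_calibration(name): a dict with "mtx" (3x3 intrinsics, pixels), "cam_to_world" (4x4, takes a point from camera to world coordinates). Camera axes: x right, y down, z forward; pixel columns grow to the right and rows downward; lengths in mm; the calibration is good to about 2 mm. A picture is of the moment at which its call begins. get_calibration takes no time and is no camera call.
- r.hand_in(): hands the job in, once; it reports no verdict.
Trained networks look in the newest picture that a camera, given by its name, has taken for a name from the list of things; names that differ only in an ending like _2 or _b are one class to them, and where a whole thing is asked for, a point or a joint stands for the part that bears it (a point fixed in the world has none). Each returns a list of dicts, best first, with "conf" (0 to 1); they miss things now and then, are a little off and sometimes report something else, mostly with a low value. They report only what shows in the picture. A call takes as long as a camera call. They do not tell look-alikes from the thing itself.
- r.look_for(thing, camera): "extent" ([left, top, right, bottom] in pixels, round what is visible of it).
- r.landmark_of(thing, camera): "pixel" ([column, row] in pixels: a listed point, or the origin of a listed thing).
The state is a dict: "time": time; "joint_pos": joint angles; "qd": joint speeds; "joint_efforts": joint torques, N m; "tool_pos": TCP position; "tcp_rot": TCP orientation; "ft_force": force on the tool from outside, world axes, zero at the start; "wrist_torque": the same for the moment, N m; "finger_gap": finger opening in mm.
Only numpy, scipy, OpenCV 4.12 (cv2) and the standard library are available. Lean on these libraries where they do the work, as an engineer would, in place of code of your own. Each camera call takes 0.05 s, during which the arm holds its last target.

## Working session

There is one attempt and no reset: what is moved stays moved. The work goes in short steps, Python scripts to look and compute and a shell command to move; the robot and the scene stay as the last step left them, time stands still between calls to the robot, and variables do not carry over. Pictures are saved under pics/ and viewed, and the job is handed in when it is done.

```bash
ls; mkdir -p pics
cat > h.py <<'E'
import numpy as np, cv2
from bench import r
from scipy.spatial.transform import Rotation as R
def px2w(cam,u,v,depth=None,z=None):
    c=r.get_calibration(cam);K=np.array(c["mtx"]);T=np.array(c["cam_to_world"])
    ray=np.linalg.inv(K)@np.array([u,v,1.0])
    if depth is not None: p=ray*depth
    else:
        d=T[:3,:3]@ray; s=(z-T[2,3])/d[2]; p=ray*s
    return T[:3,:3]@p+T[:3,3]
def w2px(cam,P):
    c=r.get_calibration(cam);K=np.array(c["mtx"]);T=np.linalg.inv(np.array(c["cam_to_world"]))
    p=K@(T[:3,:3]@np.array(P,float)+T[:3,3]); return p[:2]/p[2]
def delta(pos,rpy):
    s=r.sense();R0=R.from_euler('xyz',s["tcp_rot"],degrees=True);R1=R.from_euler('xyz',rpy,degrees=True)
    d=R0.inv().apply(np.array(pos)-np.array(s["tool_pos"]))/1000
    return np.round(np.r_[d,(R0.inv()*R1).as_rotvec()],4)
E
python3 - <<'E'
from h import *
np.set_printoptions(suppress=True,precision=1)
print(r.sense())
for c in ("scene","top"):
    p,d=r.snapshot(c);cv2.imwrite(f"pics/{c}0.png",p);np.save(f"pics/{c}0.npy",d)
    print(c,r.get_calibration(c))
    for t in ("stub","vise","nest","jaw","grip","coupling","tin"):
        print(t,[(np.round(x["pixel"]),round(x["conf"],2)) for x in r.landmark_of(t,c)],[(np.round(x["extent"]),round(x["conf"],2)) for x in r.look_for(t,c)])
E
```

```text
pics
{'time': 0.0, 'joint_pos': array([-69. ,   7.5,  85.3,  -0. ,  87.3,  -4.9]), 'qd': array([ 0. , -0. , -0.1, -0. , -0. ,  0.1]), 'joint_efforts': array([  0. , -56.9, -50.1,  -0. ,   0. ,   0. ]), 'tool_pos': array([ 261.8, -539.2,  206. ]), 'tcp_rot': array([-179.9,   -0. ,   25.9]), 'ft_force': array([ 0.4, -0.6, -0.1]), 'wrist_torque': array([-0., -0., -0.]), 'finger_gap': 85.24183473241862}
scene {'mtx': array([[391.9,   0. , 259. ],
       [  0. , 391.9, 189.7],
       [  0. ,   0. ,   1. ]]), 'cam_to_world': array([[  -0.4,    0.5,   -0.7, 1536.3],
       [   0.9,    0.2,   -0.3,  443.6],
       [  -0. ,   -0.8,   -0.6,  818.4],
       [   0. ,    0. ,    0. ,    1. ]])}
stub [(array([311., 247.]), 0.62), (array([330., 232.]), 0.6), (array([299., 227.]), 0.55)] [(array([293., 204., 314., 235.]), 0.89), (array([322., 207., 340., 238.]), 0.71), (array([302., 224., 319., 255.]), 0.61)]
vise [(array([234., 200.]), 0.75)] []
nest [(array([243., 196.]), 0.62)] [(array([200., 158., 273., 215.]), 0.78)]
jaw [(array([235., 191.]), 0.82)] [(array([220., 175., 240., 193.]), 0.52)]
gr
[... 609 characters left out ...]
4., 168.]), 0.47)]
vise [(array([287., 207.]), 0.6)] [(array([241., 180., 334., 238.]), 0.55)]
nest [(array([277., 203.]), 0.92)] [(array([241., 179., 335., 238.]), 0.73), (array([319., 205., 330., 230.]), 0.64)]
jaw [(array([289., 206.]), 0.85), (array([276., 134.]), 0.66), (array([277., 204.]), 0.48)] [(array([285., 197., 308., 218.]), 0.7), (array([162., 177., 180., 196.]), 0.6), (array([272., 104., 287., 166.]), 0.33)]
grip [(array([324., 214.]), 0.47)] [(array([319., 206., 326., 230.]), 0.48), (array([174., 221., 194., 241.]), 0.22)]
coupling [(array([182., 230.]), 0.5)] [(array([172., 219., 195., 242.]), 0.59)]
tin [(array([131., 167.]), 0.92)] [(array([108., 148., 143., 175.]), 0.66)]
```

Run:
```python
import cv2
p=cv2.imread("pics/scene0.png");cv2.imwrite("pics/scene0c.png",cv2.resize(p[130:290,180:410],None,fx=3.4,fy=3.4,interpolation=2))
p=cv2.imread("pics/top0.png");cv2.imwrite("pics/top0c.png",cv2.resize(p[90:260,90:350],None,fx=3,fy=3,interpolation=2))
```

```text
(no output)
```

View pics/scene0c.png

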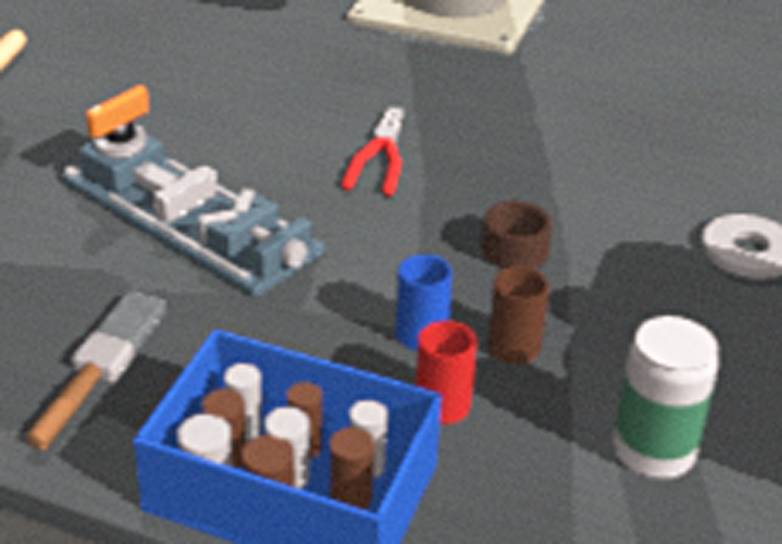

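View pics/top0c.png

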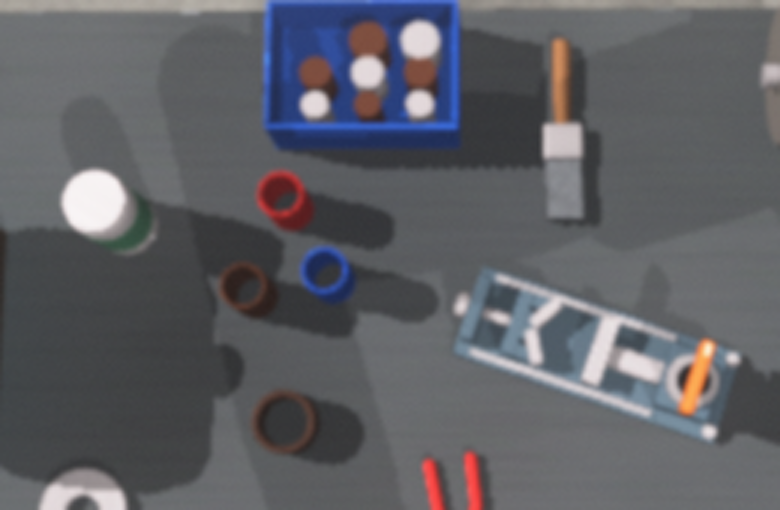

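View pics/scene0.png

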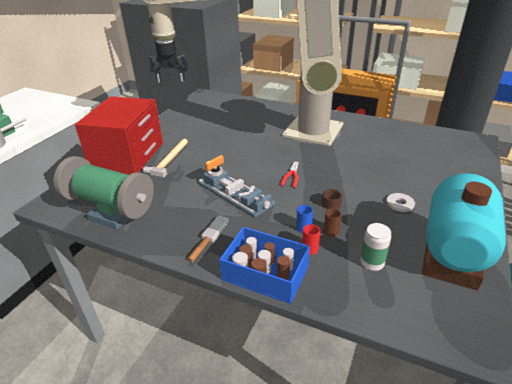

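The stub is the brown tube in the top crop at about px (172,186), and in the scene image at (332,222). The blue and red look-alikes stand next to it. The vise runs from px (243,190) to (335,230), with the vee at about (270,200) and the orange bar at (322,215).

Run:
```python
from h import *
np.set_printoptions(suppress=True,precision=1)
def cloud(cam):
    d=np.load(f"pics/{cam}0.npy");c=r.get_calibration(cam);K=np.array(c["mtx"]);T=np.array(c["cam_to_world"])
    v,u=np.mgrid[:384,:512];ray=np.stack([(u-K[0,2])/K[0,0],(v-K[1,2])/K[1,1],np.ones_like(u)],-1)
    return (ray*d[...,None])@T[:3,:3].T+T[:3,3]
P={c:cloud(c) for c in("scene","top")}; I={c:cv2.imread(f"pics/{c}0.png") for c in P}
np.savez("pics/cl.npz",**P)
# bench height check
print("bench z top",np.median(P["top"][240:255,205:220,2]),"scene",np.median(P["scene"][205:215,340:355,2]))
for c,(x0,y0,x1,y1) in {"top":(160,170,186,202),"scene":(320,204,343,240)}.items():
    p=P[c][y0:y1,x0:x1].reshape(-1,3);q=p[(p[:,2]>66)&(p[:,2]<85)];print(c,"rim",len(q),q.mean(0),q.min(0),q.max(0))
    q=p[(p[:,2]>15)];print(c,"all",q.min(0),q.max(0))
# orange
for c in P:
    hsv=cv2.cvtColor(I[c],cv2.COLOR_BGR2HSV);m=(hsv[...,0]>5)&(hsv[...,0]<20)&(hsv[...,1]>180)&(hsv[...,2]>150)
    n,l,s,_=cv2.connectedComponentsWithStats(m.astype(np.uint8))
    for i in range(1,n):
        if s[i,4]>15: 
            q=P[c][l==i];
            print(c,s[i],np.median(q,0),q.min(0),q.max(0))
# net landmarks
for c,L in {"top":{"nest":(277,203,12),"vise":(287,207,0),"jaw":(289,206,14),"grip":(324,214,90)},"scene":{"nest":(243,196,12),"vise":(234,200,0),"jaw":(235,191,14),"grip":(210,160,90)}}.items():
    for k,(u,v,z) in L.items(): print(c,k,px2w(c,u,v,z=z))
```

```text
bench z top 0.3581019097675835 scene 2.118717070033995
top rim 77 [626.6 264.1  73.9] [602.7 239.6  66.2] [649.  284.9  81.1]
top all [408.1  -8.7  15.1] [ 649.   284.9 1383. ]
scene rim 122 [630.5 261.4  73.2] [606.  237.9  66.1] [655.8 284.9  79.6]
scene all [500.7 204.6  15.1] [1536.3  443.6  818.4]
scene [206 158  17  12  66] [ 539.2 -192.8   85.3] [ 498.4 -209.1   68.5] [ 569.9 -179.2  102.2]
top nest [577.8 -66.   12. ]
top vise [566.2 -98.4   0. ]
top jaw [ 567.8 -103.9   14. ]
top grip [ 534.3 -202.9   90. ]
scene nest [579.6 -61.8  12. ]
scene vise [598.1 -87.9  -0. ]
scene jaw [566.6 -99.2  14. ]
scene grip [ 525.2 -215.5   90. ]
```

Run:
```python
from h import *
np.set_printoptions(suppress=True,precision=1)
C=np.load("pics/cl.npz")
# point cloud of vise
for c in C:
    p=C[c].reshape(-1,3);m=(p[:,0]>440)&(p[:,0]<680)&(p[:,1]<40)&(p[:,1]>-290)
    for lo,hi in((6,20),(30,50),(36,50),(75,105)):
        q=p[m&(p[:,2]>lo)&(p[:,2]<hi)]
        if len(q)>5: print(c,lo,hi,len(q),q.mean(0),cv2.minAreaRect(q[:,:2].astype(np.float32)))
# ortho views of plane z at 2 px/mm
def ortho(c,z,x0,x1,y0,y1,s,img):
    pts=np.float32([w2px(c,(x,y,z)) for x,y in((x1,y1),(x1,y0),(x0,y0),(x0,y1))])
    W=int((y1-y0)*s);H=int((x1-x0)*s)
    M=cv2.getPerspectiveTransform(pts,np.float32([(0,0),(W,0),(W,H),(0,H)]))
    o=cv2.warpPerspective(img,M,(W,H),flags=2)
    for y in range(int(y0//50*50),int(y1),50):
        u=int((y1-y)*s);cv2.line(o,(u,0),(u,6),(0,255,0));cv2.putText(o,str(y),(u,18),0,.4,(0,255,0))
    for x in range(int(x0//50*50),int(x1),50):
        v=int((x1-x)*s);cv2.line(o,(0,v),(6,v),(0,255,0));cv2.putText(o,str(x),(8,v),0,.4,(0,255,0))
    return o
for c in("top","scene"):
  for z in(12,43,101):
    cv2.imwrite(f"pics/o_{c}{z}.png",ortho(c,z,470,660,-260,60,2.4,cv2.imread(f"pics/{c}0.png")))
```

```text
scene 6 20 697 [588.3 -94.4  13.8] ((554.6185302734375, -121.4617919921875), (221.1343231201172, 322.0879211425781), 0.45107147097587585)
scene 30 50 684 [580.7 -75.8  40.9] ((568.7637329101562, -90.79927062988281), (285.1916809082031, 74.7578125), 70.25518035888672)
scene 36 50 517 [582.6 -68.8  43.4] ((568.49462890625, -91.5489501953125), (283.5986633300781, 74.7578125), 70.25518035888672)
scene 75 105 157 [ 535.6 -194.7   91.9] ((532.8267822265625, -198.19552612304688), (20.454927444458008, 78.03739166259766), 73.85418701171875)
top 6 20 1723 [559.5 -96.7  12.4] ((560.4068603515625, -123.23141479492188), (324.6802673339844, 237.2835235595703), 89.76204681396484)
top 30 50 837 [569.3 -78.4  41.6] ((565.3567504882812, -90.8720703125), (281.5325012207031, 71.29289245605469), 70.5528335571289)
top 36 50 708 [571.8 -71.8  43.2] ((565.3567504882812, -90.8720703125), (281.5325012207031, 71.29289245605469), 70.5528335571289)
top 75 105 125 [ 528.2 -193.8   98.1] ((528.4146118164062, -194.62417602539062), (13.445110321044922, 74.13758087158203), 70.18353271484375)
```

View pics/o_top43.png

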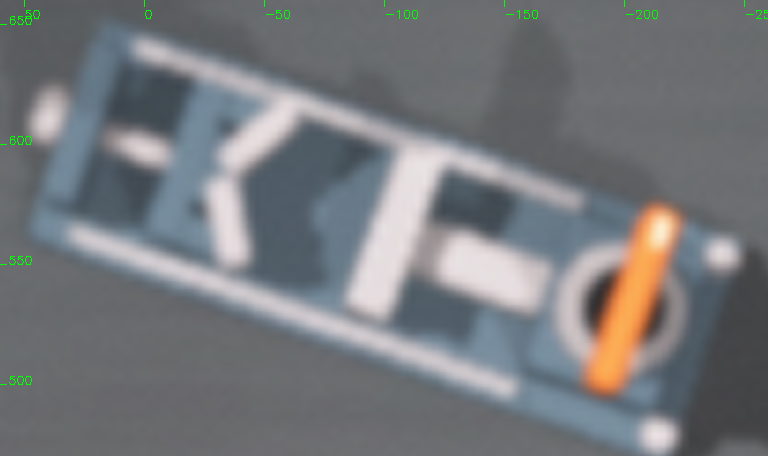

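View pics/o_scene43.png

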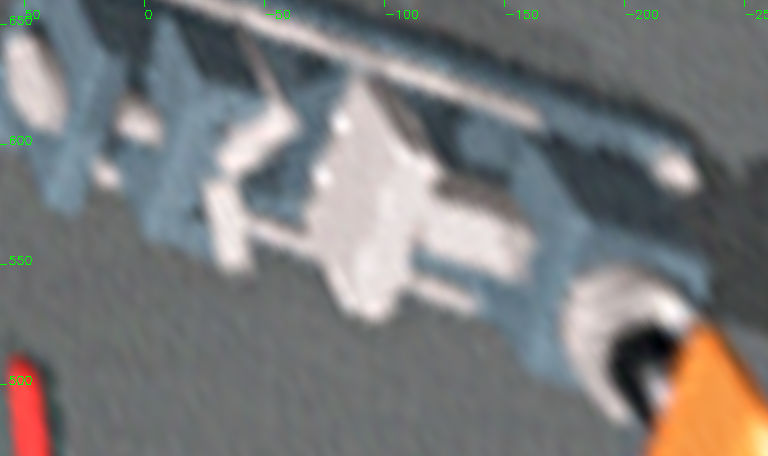

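View pics/o_top12.png

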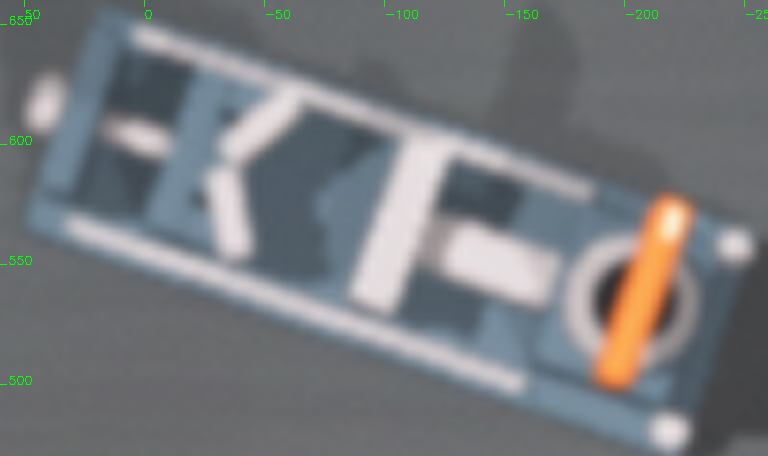

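View pics/o_top101.png

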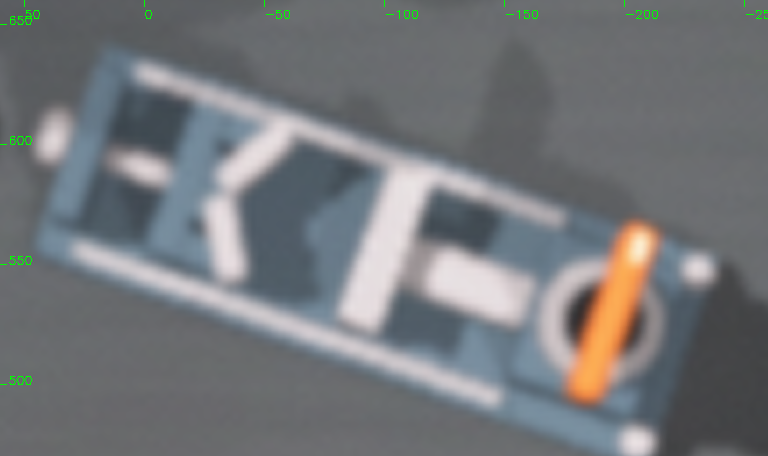

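Run:
```python
from h import *
np.set_printoptions(suppress=True,precision=1)
C=np.load("pics/cl.npz")
p=np.concatenate([C["top"].reshape(-1,3),C["scene"].reshape(-1,3)])
p=p[(p[:,2]>110)&(p[:,2]<600)&(p[:,1]>-800)&(p[:,1]<800)&(p[:,0]>150)&(p[:,0]<1000)]
H,xe,ye=np.histogram2d(p[:,0],p[:,1],bins=[np.arange(150,1001,50),np.arange(-800,801,50)])
for i,j in zip(*np.nonzero(H>3)):
    s=p[(p[:,0]//50==xe[i]//50)&(p[:,1]//50==ye[j]//50)]; print((int(xe[i]),int(ye[j]),int(s[:,2].max())),end=" ")
print()
for n,u,v in(("blue",198.7,180.7),("red",185,155.7),("stub",171.7,185.7)): print(n,px2w("top",u,v,z=75))
print("coup",px2w("top",185,230.3,z=40))
# overlay wire frame
def frame(yaw,bar):
    a=np.radians(yaw);ex=np.array([np.cos(a),np.sin(a)]);ey=np.array([-ex[1],ex[0]]);o=np.array(bar)+105*ey
    return lambda x,y,z:(*(o+x*ex+y*ey),z)
f=frame(-20,(530,-195)); print("nest0 guess",f(0,29,12),"org",f(0,0,0))
for c,(x0,y0,x1,y1) in {"top":(230,170,345,250),"scene":(190,140,285,225)}.items():
    s=6.5;im=cv2.resize(cv2.imread(f"pics/{c}0.png")[y0:y1,x0:x1],None,fx=s,fy=s,interpolation=2)
    def poly(P,col,cl=True):
        q=np.array([((w2px(c,f(*a))-(x0,y0)+.5)*s) for a in P]);cv2.polylines(im,[np.int32(q)],cl,col,1)
    poly([(-50,-145,12),(50,-145,12),(50,145,12),(-50,145,12)],(0,255,0))
    poly([(-35,1,43),(35,1,43),(35,1,14),(-35,1,14)],(0,0,255))
    poly([(-38,-112,101),(38,-112,101),(38,-98,101),(-38,-98,101)],(255,0,255))
    t=np.radians(30);apx=1+59.5
    poly([(-35,apx-35*np.tan(t),43),(0,apx,43),(35,apx-35*np.tan(t),43)],(0,255,255),False)
    poly([(24*np.cos(k),29+24*np.sin(k),12) for k in np.arange(0,6.3,.3)],(255,255,0))
    cv2.imwrite(f"pics/w_{c}.png",im)
```

```text
(150, -500, 565) (150, -50, 548) (150, 0, 599) (150, 50, 598) (150, 100, 569) (200, -550, 537) (200, -500, 520) (200, -350, 599) (200, -300, 599) (200, -250, 599) (200, -50, 599) (200, 0, 599) (200, 50, 564) (250, -600, 541) (250, -550, 542) (250, -500, 592) (250, -450, 599) (250, -400, 599) (250, -350, 599) (300, -600, 543) (300, -550, 560) (300, -500, 587) (350, -750, 201) (350, -700, 205) (350, -650, 205) (350, -600, 205) (350, -550, 201) (400, -750, 204) (400, -700, 205) (400, -650, 205) (400, -600, 205) (400, -550, 205) (450, -750, 204) (450, -700, 205) (450, -650, 207) (450, -600, 205) (450, -550, 204) (450, 500, 202) (450, 550, 224) (450, 600, 222) (450, 650, 206) (500, -750, 203) (500, -700, 205) (500, -650, 206) (500, -600, 206) (500, -550, 206) (500, 500, 215) (500, 550, 229) (500, 600, 232) (500, 650, 214) (550, -750, 202) (550, -700, 206) (550, -650, 205) (550, -600, 205) (550, -550, 206) (550, -500, 187) (550, 500, 213) (550, 550, 262) (550, 600, 259) (550, 650, 215) (600, -750, 200) (600, -700, 208) (600, -650, 206) (600, -600, 208) (600, -550, 205) (600, 500, 215) (600
[... 194 characters left out ...]
 500, 205) (700, 550, 226) (700, 600, 225) (700, 650, 210) (750, -550, 185) (750, -500, 168) (750, -450, 169) (750, -400, 169) (750, -350, 182) (750, -300, 184) (800, -600, 190) (800, -550, 197) (800, -500, 178) (800, -450, 183) (800, -400, 179) (800, -350, 191) (800, -300, 194) (850, -600, 182) (850, -550, 189) (850, -500, 175) (850, -450, 177) (850, -400, 175) (850, -350, 188) (850, -300, 191) (900, -550, 141) (900, -350, 136) (900, -300, 140) 
blue [639.8 175.4  75. ]
red [718.3 218.9  75. ]
stub [624.7 257.6  75. ]
coup [490.7 220.2  40. ]
nest0 guess (np.float64(575.8306992056396), np.float64(-69.08118881468828), 12) org (np.float64(565.9121150491952), np.float64(-96.33227481747961), 0)
```

View pics/w_top.png

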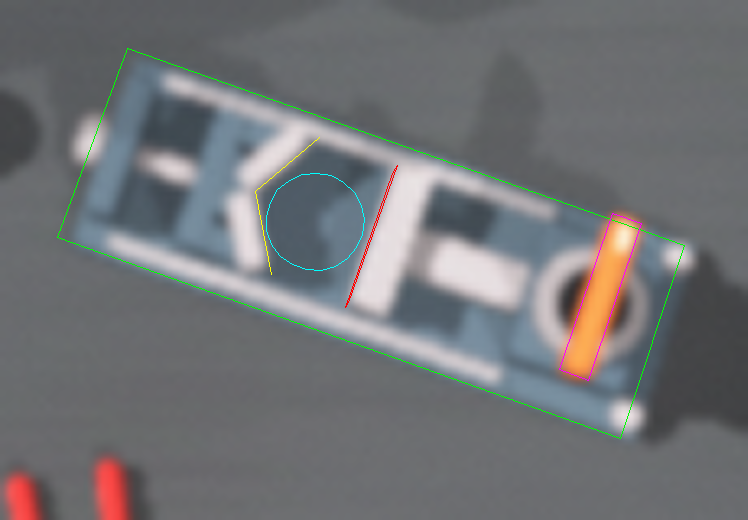

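View pics/w_scene.png

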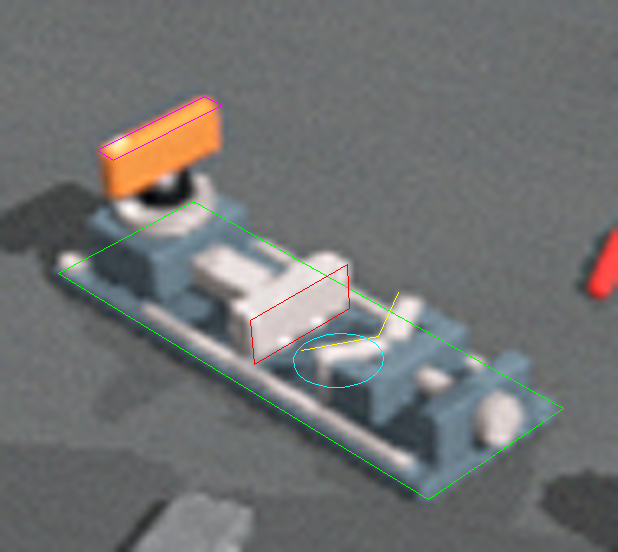

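Run:
```python
from h import *
from scipy.ndimage import map_coordinates
np.set_printoptions(suppress=True,precision=0,linewidth=220)
a=np.radians(-20);ex=np.array([np.cos(a),np.sin(a)]);ey=np.array([-ex[1],ex[0]]);o=np.array([565.9,-96.3])
def prof(c,x,ys,z,ch=2):
    im=cv2.imread(f"pics/{c}0.png")[...,ch].astype(float)
    uv=np.array([w2px(c,(*(o+x*ex+y*ey),z)) for y in ys]);return map_coordinates(im,[uv[:,1],uv[:,0]],order=1)
ys=np.arange(-20,80,2)
print("y",ys)
for x in(-30,-20,-10,0,10,20,30): print("top43 x",x,prof("top",x,ys,43))
xs=np.arange(-60,61,2)
def profx(c,y,z,ch=2):
    im=cv2.imread(f"pics/{c}0.png")[...,ch].astype(float)
    uv=np.array([w2px(c,(*(o+x*ex+y*ey),z)) for x in xs]);return map_coordinates(im,[uv[:,1],uv[:,0]],order=1)
print(xs)
for y in(-14,-8,-4):print("jaw x-profile",y,profx("top",y,43))
print("bar: y profile z101 top/scene, x -25..25")
yb=np.arange(-125,-84,2);print(yb)
for c in("top","scene"):
  for x in(-25,0,25):print(c,x,prof(c,x,yb,101,2)-prof(c,x,yb,101,0))
  xs=np.arange(-56,57,2)
  im=cv2.imread(f"pics/{c}0.png").astype(float);d=im[...,2]-im[...,0]
  uv=np.array([w2px(c,(*(o+x*ex-105*ey),101)) for x in xs]);print(xs);print(map_coordinates(d,[uv[:,1],uv[:,0]],order=1))
```

```text
y [-20 -18 -16 -14 -12 -10  -8  -6  -4  -2   0   2   4   6   8  10  12  14  16  18  20  22  24  26  28  30  32  34  36  38  40  42  44  46  48  50  52  54  56  58  60  62  64  66  68  70  72  74  76  78]
top43 x -30 [122. 159. 195. 214. 224. 226. 225. 225. 225. 214. 194. 160. 130. 116. 108. 103.  95.  88.  85.  82.  81.  80.  80.  80.  80.  80.  81.  81.  81.  82.  86. 102. 130. 168. 195. 216. 225. 223. 218. 199. 177. 148. 131.
 120. 118. 116. 114. 112. 112. 114.]
top43 x -20 [123. 162. 201. 218. 227. 228. 229. 229. 228. 218. 199. 163. 130. 113. 106. 104. 101.  98.  93.  87.  81.  80.  79.  80.  80.  79.  79.  79.  80.  80.  79.  81.  87.  97. 124. 152. 183. 207. 224. 226. 224. 215. 195.
 169. 135. 106.  96.  96. 104. 110.]
top43 x -10 [160. 183. 208. 221. 228. 229. 229. 229. 228. 220. 200. 166. 131. 114. 105. 104. 104. 104. 103. 100.  97.  94.  90.  86.  82.  81.  81.  81.  81.  80.  80.  80.  80.  80.  81.  84. 100. 126. 163. 191. 215. 223. 226.
 223. 209. 191. 160. 138. 123. 119.]
top43 x 0 [171. 189. 209. 221. 228. 229. 229. 230. 229. 220. 199. 166. 130. 115. 106. 105. 105. 105. 
[... 3352 characters left out ...]
151. 167. 168. 168. 169. 171. 173. 173. 173. 173. 172. 172. 174.]
scene 25 [ -4.  -6.  -6.  -2.   6.  17.  39.  64.  82. 100. 120. 142. 157. 168. 173. 174. 174. 175. 176. 176. 174.]
[-56 -54 -52 -50 -48 -46 -44 -42 -40 -38 -36 -34 -32 -30 -28 -26 -24 -22 -20 -18 -16 -14 -12 -10  -8  -6  -4  -2   0   2   4   6   8  10  12  14  16  18  20  22  24  26  28  30  32  34  36  38  40  42  44  46  48  50
  52  54  56]
[ -4.  -2.  -0.  -1.  -2.  -4.  -1.   7.  41.  91. 133. 157. 169. 169. 169. 170. 170. 168. 167. 167. 168. 169. 168. 169. 169. 168. 167. 166. 168. 168. 167. 167. 170. 172. 170. 169. 168. 169. 158. 141. 127. 114. 108.
 120. 132. 154. 165. 144. 101.  56.  19.  -9.  -8.  -7.  -5.  -3.  -3.]
```

Run:
```python
from h import *
print(delta((628,262,170),(180,0,110)))
```

```text
[ 0.6793 -0.5615  0.0371 -0.     -0.     -1.4681]
```

```bash
python3 -m crank '[[[0.3,-0.25,0,0,0,-0.7],[0.679,-0.561,0,0,0,-1.468],[0.679,-0.561,0,0,0,-1.468],[0.679,-0.561,0,0,0,-1.468],[0.679,-0.561,0,0,0,-1.468],[0.679,-0.561,0,0,0,-1.468],[0.679,-0.561,0,0,0,-1.468],[0.679,-0.561,0,0,0,-1.468],[0.679,-0.561,0,0,0,-1.468],[0.679,-0.561,0,0,0,-1.468]]]' 0.0 40; python3 -c "
from h import *
print(delta((628,262,170),(180,0,110)))"
```

```text
time: 2.75
tool_pos: [522.3, 30.8, 207.5]
tcp_rot: [179.9, 0.0, 110.0]
ft_force: [0.5, -0.7, -0.4]
finger_gap: 85.5
[1.812e-01 1.784e-01 3.760e-02 9.000e-04 6.000e-04 1.000e-04]
```

```bash
python3 -m crank '[[[0.06,0.06,0.01,0,0,0],[0.12,0.12,0.02,0,0,0],[0.181,0.178,0.037,0,0,0],[0.181,0.178,0.037,0,0,0],[0.181,0.178,0.037,0,0,0],[0.181,0.178,0.037,0,0,0],[0.181,0.178,0.037,0,0,0]]]'
python3 - <<'E'
from h import *
p,d=r.snapshot("scene");cv2.imwrite("pics/s1.png",cv2.resize(p[110:260,260:410],None,fx=4,fy=4,interpolation=2))
p,d=r.snapshot("top");cv2.imwrite("pics/t1.png",cv2.resize(p[110:260,110:260],None,fx=4,fy=4,interpolation=2))
s=r.sense();print(s["tool_pos"],s["tcp_rot"]);print(delta((628,262,43),(180,0,110)))
E
```

```text
time: 3.62
tool_pos: [627.9, 260.4, 171.5]
tcp_rot: [179.9, 0.1, 109.9]
ft_force: [-0.3, -0.2, 0.5]
finger_gap: 85.2
[628.03391483 260.31870835 171.81297191] [1.79861033e+02 4.90809876e-02 1.09907337e+02]
[ 0.0017  0.0002  0.1288  0.0024  0.0009 -0.0016]
```

View pics/s1.png

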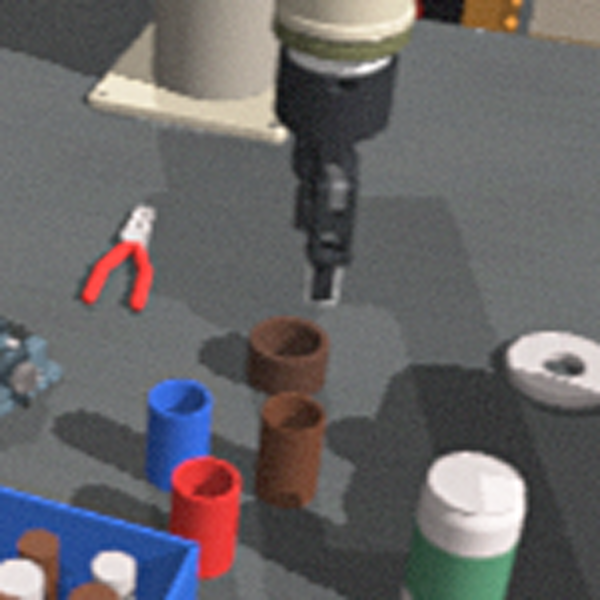

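The scene view shows the gripper tips at about px (340,185), above the brown stub at (332,222). Next I'll check that alignment by projecting the TCP, then descend.

```bash
python3 -c "
from h import *
print(w2px('scene',(628,260.3,171.8)),w2px('scene',(628,262,75)),w2px('scene',(628,262,0)))"
python3 -m crank '[[[0.002,0,0.05,0,0,0],[0.002,0,0.095,0,0,0],[0.002,0,0.11,0,0,0],[0.002,0,0.12,0,0,0],[0.002,0,0.129,0,0,0],[0.002,0,0.129,0,0,0],[0.002,0,0.129,0,0,0]]]'
python3 - <<'E'
from h import *
p,d=r.snapshot("scene");cv2.imwrite("pics/s2.png",cv2.resize(p[130:260,270:400],None,fx=4.5,fy=4.5,interpolation=2))
print(r.sense()["ft_force"])
E
```

```text
[335.37176487 186.61303266] [332.80809889 213.26730808] [330.56928875 232.1041991 ]
time: 4.6
tool_pos: [628.5, 262.5, 44.1]
tcp_rot: [179.8, 0.0, 109.9]
ft_force: [-0.1, 0.8, -0.1]
finger_gap: 85.3
[ 0.22791859 -0.35918194  0.25587543]
```

View pics/s2.png

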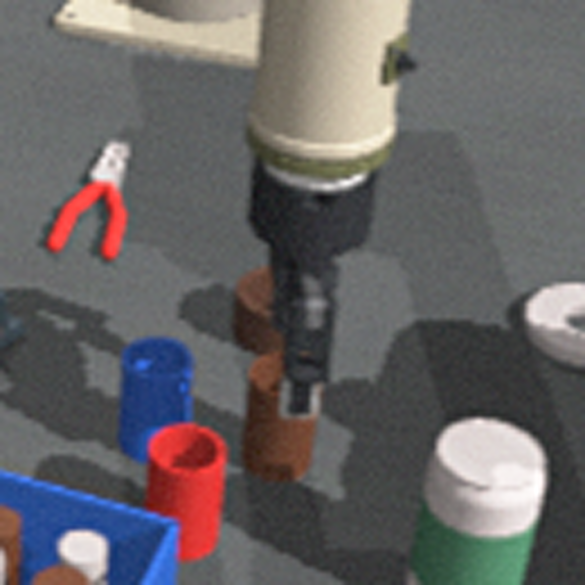

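```bash
python3 -c "
from h import *
for k in(-1,1): print(w2px('scene',(628.5+k*48*.94,262.5+k*48*.342,57)),w2px('scene',(628.5+k*48*.94,262.5+k*48*.342,75)))
for c in('scene','top'):
  p,d=r.snapshot(c)
  print([(x['pixel'],x['conf']) for x in r.landmark_of('stub',c)])
p,d=r.snapshot('top');cv2.imwrite('pics/t2.png',cv2.resize(p[130:240,120:250],None,fx=5,fy=5,interpolation=2))
"
```

```text
[331.15353589 208.07662091] [331.67890137 203.48881333]
[333.67561237 228.71910584] [334.26078263 224.00871472]
[([309.6, 247.9], 0.71), ([298.4, 227.4], 0.62), ([328.8, 232.1], 0.57)]
[([184.5, 157.9], 0.63), ([201.9, 182.4], 0.45), ([174.2, 189.4], 0.38)]
```

View pics/t2.png

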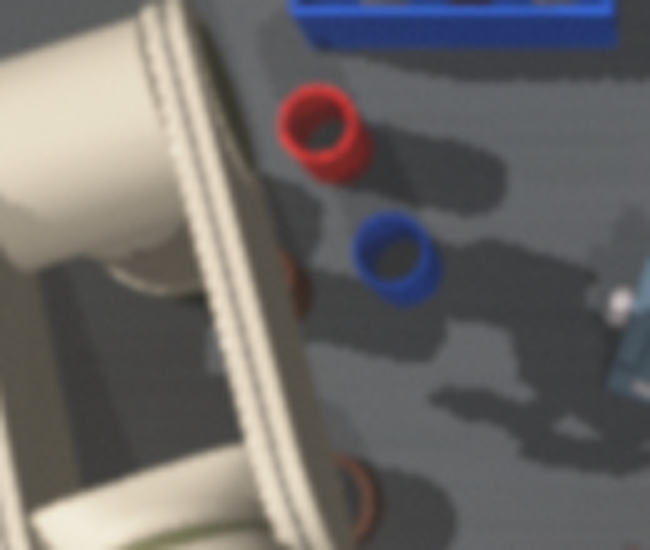

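```bash
python3 -c "
from h import *
np.set_printoptions(suppress=True,precision=0,linewidth=200)
print(w2px('scene',(628+45,260+16,184)))
p,d=r.snapshot('scene')
for v in range(204,226,2):
    print(v,[tuple(np.round(px2w('scene',u,v,depth=d[v,u])).astype(int)) for u in range(328,344,2)])
"
```

```text
[337. 193.]
204 [(np.int64(525), np.int64(222), np.int64(23)), (np.int64(524), np.int64(228), np.int64(25)), (np.int64(671), np.int64(265), np.int64(142)), (np.int64(696), np.int64(276), np.int64(163)), (np.int64(696), np.int64(281), np.int64(165)), (np.int64(694), np.int64(286), np.int64(165)), (np.int64(690), np.int64(291), np.int64(164)), (np.int64(692), np.int64(296), np.int64(166))]
206 [(np.int64(528), np.int64(224), np.int64(18)), (np.int64(526), np.int64(230), np.int64(18)), (np.int64(521), np.int64(235), np.int64(17)), (np.int64(700), np.int64(277), np.int64(159)), (np.int64(697), np.int64(282), np.int64(159)), (np.int64(694), np.int64(287), np.int64(158)), (np.int64(694), np.int64(292), np.int64(160)), (np.int64(690), np.int64(297), np.int64(159))]
208 [(np.int64(522), np.int64(223), np.int64(5)), (np.int64(610), np.int64(248), np.int64(77)), (np.int64(607), np.int64(254), np.int64(77)), (np.int64(701), np.int64(278), np.int64(154)), (np.int64(518), np.int64(248), np.int64(10)), (np.int64(504), np.int64(252), np.int64(1)), (np.int64(676), np.int64(290), np.int64(139)), (np.
[... 2343 characters left out ...]
t64(56)), (np.int64(651), np.int64(261), np.int64(59)), (np.int64(673), np.int64(272), np.int64(80)), (np.int64(678), np.int64(278), np.int64(86)), (np.int64(675), np.int64(283), np.int64(85)), (np.int64(671), np.int64(288), np.int64(84)), (np.int64(572), np.int64(277), np.int64(2)), (np.int64(572), np.int64(283), np.int64(4))]
224 [(np.int64(650), np.int64(256), np.int64(49)), (np.int64(650), np.int64(262), np.int64(51)), (np.int64(647), np.int64(267), np.int64(50)), (np.int64(647), np.int64(273), np.int64(52)), (np.int64(643), np.int64(278), np.int64(51)), (np.int64(639), np.int64(283), np.int64(49)), (np.int64(581), np.int64(279), np.int64(2)), (np.int64(581), np.int64(285), np.int64(3))]
```

```bash
python3 -m crank '[[[0,0,0,0,0,0],[0,0,0,0,0,0],[0,0,0,0,0,0]]]' 0.25 40
python3 -c "
from h import *
np.set_printoptions(suppress=True,precision=0,linewidth=200)
p,d=r.snapshot('scene');cv2.imwrite('pics/s3.png',cv2.resize(p[130:260,270:400],None,fx=4.5,fy=4.5,interpolation=2))
for v in range(212,236,2):
    print(v,[tuple(int(t) for t in px2w('scene',u,v,depth=d[v,u])) for u in range(330,344,2)])
"
```

```text
time: 5.32
tool_pos: [627.7, 262.3, 43.0]
tcp_rot: [179.8, 0.0, 109.9]
ft_force: [-0.9, -0.1, 0.0]
finger_gap: 63.8
212 [(609, 249, 61), (687, 271, 127), (693, 277, 133), (689, 282, 132), (684, 287, 130), (683, 292, 131), (521, 270, 2)]
214 [(610, 250, 55), (668, 268, 104), (692, 278, 126), (688, 283, 124), (687, 288, 125), (683, 293, 124), (532, 272, 3)]
216 [(608, 250, 45), (668, 268, 97), (672, 275, 102), (672, 280, 104), (671, 286, 105), (629, 284, 72), (542, 275, 3)]
218 [(652, 260, 75), (668, 269, 90), (673, 276, 96), (670, 281, 95), (659, 284, 88), (620, 283, 57), (552, 278, 3)]
220 [(651, 260, 66), (667, 269, 82), (671, 276, 87), (668, 281, 87), (664, 286, 85), (562, 274, 1), (560, 280, 1)]
222 [(651, 261, 59), (650, 267, 60), (645, 272, 58), (642, 277, 57), (638, 282, 55), (568, 276, -1), (569, 282, 1)]
224 [(651, 262, 51), (653, 268, 55), (648, 273, 53), (648, 279, 54), (635, 282, 46), (584, 279, 4), (579, 285, 1)]
226 [(651, 262, 44), (654, 269, 48), (647, 273, 44), (640, 278, 40), (635, 283, 38), (590, 281, 1), (589, 287, 2)]
228 [(651, 263, 36), (648, 268, 35), (647, 274, 36), (639, 279, 32), (631, 283, 27), (599, 284, 1), (599, 290, 3)]
230 [(648, 263, 26), (650, 269, 29), (649, 275, 30), (641, 280, 26), (632, 284, 20), (611, 286, 3), (609, 292, 3)]
232 [(652, 265, 21), (650, 270, 22), (646, 275, 20), (639, 280, 16), (625, 284, 6), (620, 289, 3), (618, 294, 3)]
234 [(650, 265, 11), (649, 271, 13), (646, 276, 12), (639, 281, 8), (631, 285, 3), (629, 291, 3), (623, 296, 1)]
```

View pics/s3.png

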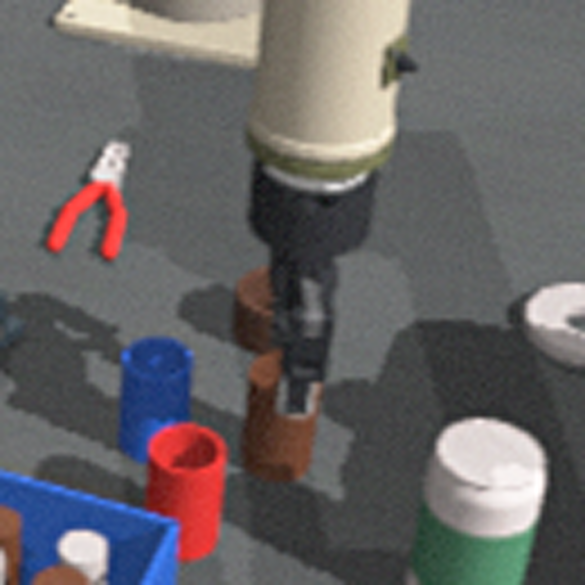

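```bash
python3 -c "
from h import *
np.set_printoptions(suppress=True,precision=0,linewidth=200)
C=np.load('pics/cl.npz')
for c in C:
  P=C[c];m=(abs(P[...,0]-262)<90)&(abs(P[...,1]+539)<90)&(P[...,2]>150)&(P[...,2]<330)
  v,u=np.nonzero(m);print(c,len(v))
  for vv in np.unique(v)[::1]:
    k=v==vv;print(vv,u[k].min(),u[k].max(),P[vv,u[k]].min(0),P[vv,u[k]].max(0))
print(w2px('scene',(262,-539,207)),w2px('scene',(262,-539,227)))
p=cv2.imread('pics/scene0.png');cv2.imwrite('pics/s0g.png',cv2.resize(p[20:100,120:220],None,fx=6,fy=6,interpolation=2))
"
```

```text
scene 340
60 185 185 [ 228. -477.  327.] [ 228. -477.  327.]
61 154 185 [ 226. -580.  322.] [ 290. -473.  330.]
62 149 185 [ 232. -595.  316.] [ 306. -473.  330.]
63 149 186 [ 226. -598.  313.] [ 306. -469.  326.]
64 149 186 [ 224. -598.  308.] [ 305. -469.  322.]
65 149 186 [ 224. -600.  306.] [ 309. -471.  319.]
66 149 186 [ 224. -601.  301.] [ 303. -469.  314.]
67 150 187 [ 225. -595.  298.] [ 306. -467.  310.]
68 150 186 [ 235. -596.  295.] [ 303. -466.  305.]
69 150 186 [ 240. -594.  293.] [ 307. -467.  302.]
70 150 186 [ 243. -596.  291.] [ 306. -466.  298.]
71 150 183 [ 240. -595.  285.] [ 307. -481.  293.]
72 154 183 [ 234. -583.  279.] [ 299. -484.  289.]
73 155 183 [ 232. -585.  274.] [ 295. -490.  283.]
74 155 183 [ 235. -581.  271.] [ 298. -487.  280.]
75 155 183 [ 242. -591.  269.] [ 296. -484.  276.]
76 156 183 [ 245. -581.  265.] [ 294. -484.  271.]
77 156 183 [ 247. -582.  262.] [ 294. -480.  266.]
78 156 183 [ 245. -581.  258.] [ 295. -479.  262.]
79 156 183 [ 242. -583.  251.] [ 297. -482.  260.]
80 157 182 [ 246. -581.  247.] [ 293. -491.  254.]
81 158 182 [ 247. -
[... 975 characters left out ...]

323 449 468 [ 242. -511.  259.] [ 250. -480.  313.]
324 450 468 [ 244. -509.  288.] [ 248. -469.  314.]
325 448 468 [ 242. -509.  289.] [ 248. -467.  327.]
326 448 467 [ 241. -503.  296.] [ 245. -465.  328.]
327 449 457 [ 238. -472.  297.] [ 244. -465.  330.]
328 449 455 [ 236. -469.  296.] [ 240. -467.  325.]
329 450 456 [ 233. -475.  295.] [ 239. -469.  328.]
330 450 456 [ 231. -475.  297.] [ 236. -468.  324.]
331 451 458 [ 228. -477.  293.] [ 234. -471.  328.]
332 451 458 [ 227. -475.  295.] [ 232. -471.  328.]
333 452 458 [ 225. -479.  298.] [ 229. -473.  325.]
334 452 456 [ 222. -475.  294.] [ 225. -473.  314.]
335 453 454 [ 220. -475.  298.] [ 221. -475.  303.]
[172.  90.] [171.  85.]
```

View pics/s0g.png

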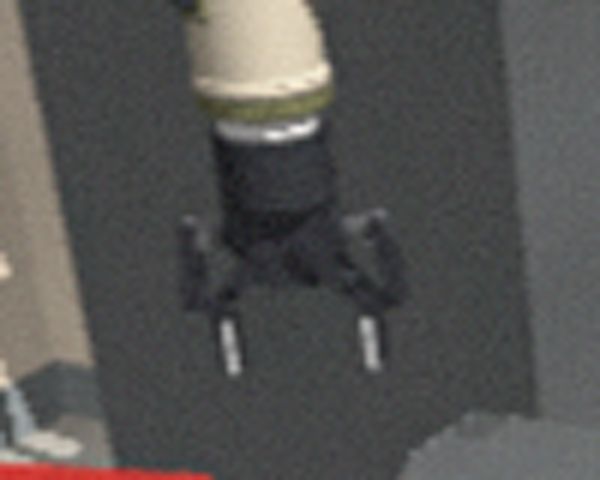

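The camera depth puts the fingertips about 37 mm above the reported TCP height, both here and in the start picture. I'll descend to TCP z of about 10, which is safe under either reading.

```bash
python3 -m crank '[[[0,0,0.01,0,0,0],[0,0,0.018,0,0,0],[0,0,0.026,0,0,0],[0,0,0.033,0,0,0],[0,0,0.033,0,0,0],[0,0,0.033,0,0,0]]]' 0.25 40
python3 -c "
from h import *
np.set_printoptions(suppress=True,precision=0,linewidth=200)
p,d=r.snapshot('scene');cv2.imwrite('pics/s4.png',cv2.resize(p[130:260,270:400],None,fx=4.5,fy=4.5,interpolation=2))
for v in range(220,240,2):
    print(v,[tuple(int(t) for t in px2w('scene',u,v,depth=d[v,u])) for u in range(330,344,2)])
"
```

```text
time: 6.12
tool_pos: [628.0, 262.4, 10.2]
tcp_rot: [179.8, 0.0, 109.9]
ft_force: [-0.8, 0.0, 0.1]
finger_gap: 64.2
220 [(652, 261, 67), (692, 274, 103), (685, 279, 99), (683, 284, 99), (680, 289, 99), (684, 295, 103), (559, 280, 1)]
222 [(651, 261, 59), (692, 275, 95), (690, 280, 96), (688, 285, 96), (686, 291, 96), (684, 296, 96), (570, 282, 2)]
224 [(653, 262, 53), (671, 271, 70), (672, 277, 73), (667, 282, 71), (663, 287, 70), (580, 279, 1), (578, 285, 1)]
226 [(667, 266, 57), (674, 273, 66), (669, 278, 63), (669, 283, 66), (633, 283, 36), (590, 281, 1), (589, 287, 2)]
228 [(667, 266, 50), (672, 273, 56), (669, 278, 56), (668, 284, 57), (632, 283, 27), (599, 284, 1), (599, 290, 3)]
230 [(651, 264, 28), (668, 273, 45), (663, 278, 43), (668, 285, 50), (629, 283, 17), (607, 286, 0), (610, 292, 4)]
232 [(648, 264, 18), (647, 270, 19), (646, 275, 20), (640, 280, 16), (625, 284, 6), (616, 288, 0), (616, 294, 2)]
234 [(652, 265, 14), (647, 270, 11), (646, 276, 12), (641, 281, 10), (629, 285, 1), (628, 291, 2), (628, 297, 4)]
236 [(651, 266, 5), (649, 272, 5), (642, 276, 1), (639, 282, 1), (637, 287, 1), (635, 293, 1), (634, 299, 2)]
238 [(652, 267, -1), (653, 273, 0), (651, 279, 1), (649, 284, 1), (648, 290, 3), (643, 295, 1), (642, 301, 1)]
```

View pics/s4.png

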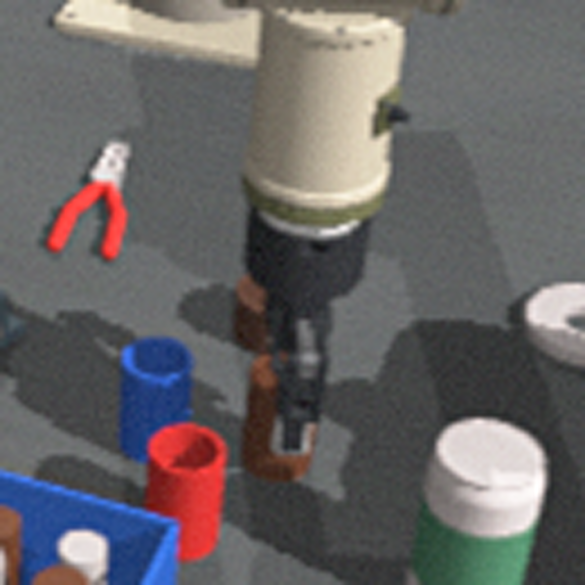

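```bash
python3 -m crank '[[[0,0,0,0,0,0],[0,0,0,0,0,0],[0,0,0,0,0,0],[0,0,0,0,0,0],[0,0,0,0,0,0],[0,0,0,0,0,0]]]' 1 50
python3 -m crank '[[[0,0,-0.01,0,0,0],[0,0,-0.06,0,0,0],[0,0,-0.11,0,0,0],[0,0,-0.13,0,0,0],[0,0,-0.13,0,0,0],[0,0,-0.13,0,0,0]]]'
python3 -c "
from h import *
s=r.sense();print(s['tool_pos'],s['tcp_rot'],s['finger_gap'],s['ft_force'])
p,d=r.snapshot('scene');cv2.imwrite('pics/s5.png',cv2.resize(p[110:240,270:400],None,fx=4.5,fy=4.5,interpolation=2));np.save('pics/s5.npy',d)
"
```

```text
time: 6.92
tool_pos: [628.7, 262.6, 11.2]
tcp_rot: [179.7, 0.0, 109.9]
ft_force: [-0.9, -0.1, 5.0]
finger_gap: 46.8
time: 7.68
tool_pos: [626.6, 262.0, 138.0]
tcp_rot: [180.0, 0.0, 109.9]
ft_force: [-0.5, 0.4, -3.2]
finger_gap: 46.6
[626.59591026 261.97794273 138.02902216] [1.79989779e+02 4.21635540e-02 1.09909545e+02] 46.641809868488956 [-0.48796029  0.44620993 -3.2156987 ]
```

View pics/s5.png

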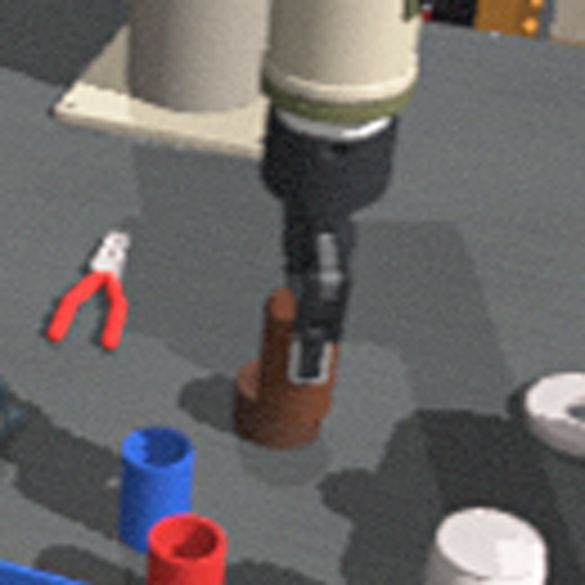

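```bash
cat >> h.py <<'E'
def cyl(cam,img,d,x0,y0,zlo,zhi,R0=45):
    from scipy.optimize import least_squares
    c=r.get_calibration(cam);K=np.array(c["mtx"]);T=np.array(c["cam_to_world"])
    v,u=np.mgrid[:384,:512];ray=np.stack([(u-K[0,2])/K[0,0],(v-K[1,2])/K[1,1],np.ones_like(u)],-1)
    P=(ray*d[...,None])@T[:3,:3].T+T[:3,3]
    hsv=cv2.cvtColor(img,cv2.COLOR_BGR2HSV)
    m=(np.hypot(P[...,0]-x0,P[...,1]-y0)<R0)&(P[...,2]>zlo)&(P[...,2]<zhi)&(hsv[...,1]>110)&((hsv[...,0]<15)|(hsv[...,0]>172))
    q=P[m]
    # outside surface only: 
    f=lambda a:np.hypot(q[:,0]-a[0],q[:,1]-a[1])-24
    s=least_squares(f,[x0,y0],loss="soft_l1",f_scale=2)
    return s.x,len(q),np.median(abs(s.fun)),q[:,2].min(),q[:,2].max()
E
python3 - <<'E'
from h import *
p,d=r.snapshot("scene")
for a in((130,150),(135,160),(120,165)):print(cyl("scene",p,d,626,262,*a))
s=r.sense();print(s["tool_pos"])
# placing: yaw 160, above nest
print(delta((576,-68.6,150),(180,0,160)))
E
```

```text
(array([628.07260989, 260.57087606]), 83, np.float64(0.9846623828518268), np.float64(130.33246094879075), np.float64(149.81600072801268))
(array([628.21749126, 260.82308672]), 106, np.float64(0.8422458056131887), np.float64(135.1342614168433), np.float64(159.94713437916437))
(array([627.94192024, 260.85081788]), 137, np.float64(0.8116533209768448), np.float64(128.2262611962899), np.float64(164.5202491018582))
[626.4046485  261.93826995 137.78471293]
[-2.936e-01 -1.600e-01 -1.190e-02 -8.000e-04  5.000e-04 -8.742e-01]
```

```bash
python3 -c "
from h import *
print(delta((574.6,-68.1,145),(180,0,160)))"
python3 -m crank '[[[-0.05,-0.027,-0.007,0,0,-0.15],[-0.1,-0.055,-0.007,0,0,-0.3],[-0.15,-0.082,-0.007,0,0,-0.45],[-0.2,-0.109,-0.007,0,0,-0.6],[-0.25,-0.136,-0.007,0,0,-0.75],[-0.294,-0.161,-0.007,0,0,-0.874],[-0.294,-0.161,-0.007,0,0,-0.874],[-0.294,-0.161,-0.007,0,0,-0.874],[-0.294,-0.161,-0.007,0,0,-0.874]]]'
python3 -c "
from h import *
s=r.sense();print(s['tool_pos'],s['tcp_rot'],s['finger_gap'],s['ft_force']);print(delta((574.6,-68.1,60),(180,0,160)))"
```

```text
[-2.927e-01 -1.611e-01 -6.900e-03 -8.000e-04  5.000e-04 -8.742e-01]
time: 8.9
tool_pos: [575.0, -68.0, 144.4]
tcp_rot: [-180.0, -0.1, 160.0]
ft_force: [0.5, -0.9, -2.9]
finger_gap: 46.8
[575.00387352 -68.03125811 144.36791894] [-1.79958194e+02 -6.36764994e-02  1.60029292e+02] 46.809862857186694 [ 0.49486965 -0.86474817 -2.93217192]
[ 0.0003 -0.0001  0.0844 -0.0007 -0.0011  0.0005]
```

```bash
python3 -m crank '[[[0,0,0.04,0,0,0],[0,0,0.07,0,0,0],[0,0,0.084,0,0,0],[0,0,0.084,0,0,0],[0,0,0.084,0,0,0],[0,0,0.084,0,0,0]]]'
python3 - <<'E'
from h import *
s=r.sense();print(s['tool_pos'],s['ft_force'])
for c,(x0,y0,x1,y1) in {"top":(230,160,345,250),"scene":(190,130,285,225)}.items():
    p,d=r.snapshot(c);cv2.imwrite(f"pics/a_{c}.png",cv2.resize(p[y0:y1,x0:x1],None,fx=6,fy=6,interpolation=2))
    print(cyl(c,p,d,575,-68,52,75),cyl(c,p,d,575,-68,56,90))
E
```

```text
time: 9.65
tool_pos: [576.2, -68.2, 62.1]
tcp_rot: [-180.0, 0.1, 160.0]
ft_force: [-0.8, -0.2, -1.9]
finger_gap: 46.7
[576.16062574 -68.22325328  62.07297704] [-0.7711849  -0.21029322 -1.8750481 ]
  return _methods._mean(a, axis=axis, dtype=dtype,
  ret = ret.dtype.type(ret / rcount)
Traceback (most recent call last):
  File "h.py", line 29, in cyl
    return s.x,len(q),np.median(abs(s.fun)),q[:,2].min(),q[:,2].max()
                                            ~~~~~~~~~~^^
ValueError: zero-size array to reduction operation minimum which has no identity
```

View pics/a_top.png

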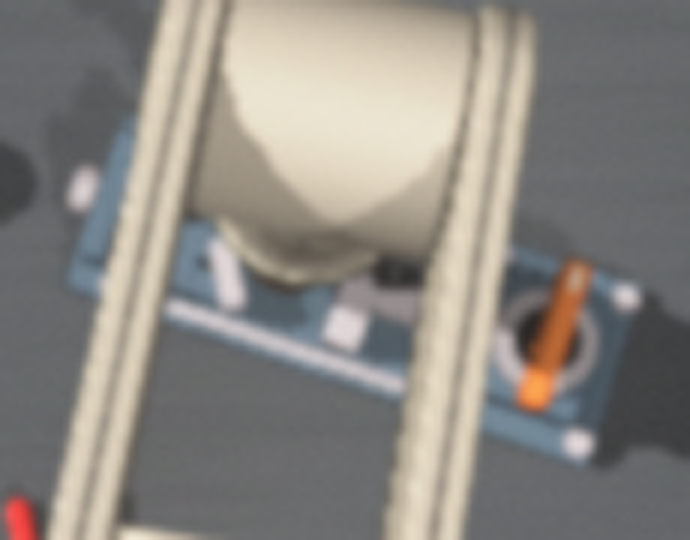

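The top view is blocked by the arm. I'll use the scene camera.

Run:
```python
from h import *
s=r.sense();print(s['tool_pos'],s['ft_force'])
c="scene";x0,y0,x1,y1=190,130,285,225
p,d=r.snapshot(c);cv2.imwrite(f"pics/a_{c}.png",cv2.resize(p[y0:y1,x0:x1],None,fx=6.2,fy=6.2,interpolation=2))
np.save("pics/a.npy",d);cv2.imwrite("pics/a_raw.png",p)
print(cyl(c,p,d,575,-68,54,72),cyl(c,p,d,575,-68,56,90))
```

```text
[575.93860084 -68.26387709  61.81754742] [-0.36906928 -0.18374144 -2.39500951]
(array([579.24299808, -68.15710984]), 51, np.float64(1.2769446540888438), np.float64(54.08483612843304), np.float64(71.96657545014693)) (array([579.2483078, -68.075001 ]), 92, np.float64(1.0638315652537038), np.float64(56.544678197083954), np.float64(89.20330239130965))
```

View pics/a_scene.png

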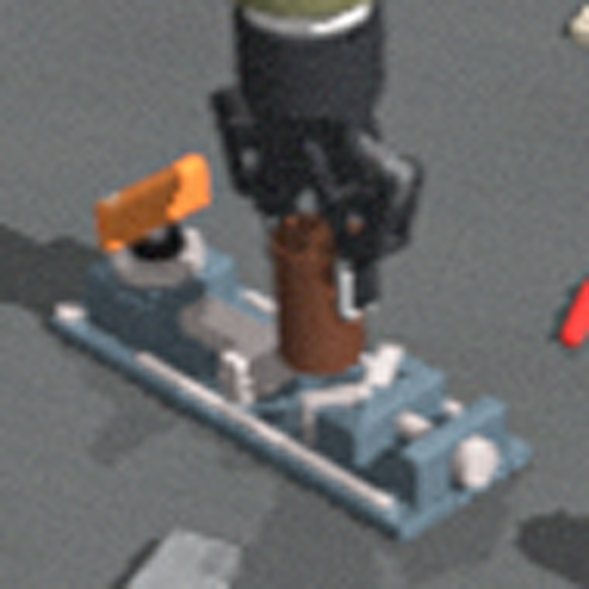

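Run:
```python
from h import *
np.set_printoptions(suppress=True,precision=1,linewidth=200)
a=np.radians(-20);ex=np.array([np.cos(a),np.sin(a)]);ey=np.array([-ex[1],ex[0]]);o=np.array([565.9,-96.3])
def inv(P):return np.stack([(P[...,:2]-o)@ex,(P[...,:2]-o)@ey,P[...,2]],-1)
C=np.load("pics/cl.npz");Q=inv(C["scene"])
m=(abs(Q[...,0])<30)&(abs(Q[...,1]-1)<9)&(Q[...,2]>20)&(Q[...,2]<38)
q=Q[m];print("jaw face scene",len(q),np.median(q,0),np.percentile(q[:,1],[10,50,90]))
print("fit yaw slope",np.polyfit(q[:,0],q[:,1],1))
Qt=inv(C["top"])
m=(abs(Qt[...,0])<45)&(abs(Qt[...,1]+8)<15)&(Qt[...,2]>38)&(Qt[...,2]<48);q=Qt[m];print("top jaw top pts",np.percentile(q,[3,97],axis=0))
m=(abs(Q[...,0])<45)&(abs(Q[...,1]+8)<15)&(Q[...,2]>38)&(Q[...,2]<48);q=Q[m];print("scene jaw top pts",np.percentile(q,[3,97],axis=0))
# vee top pts
for n,QQ in(("top",Qt),("scene",Q)):
  m=(abs(QQ[...,0])<40)&(QQ[...,1]>38)&(QQ[...,1]<90)&(QQ[...,2]>37)&(QQ[...,2]<50);q=QQ[m]
  for xb in range(-35,36,10):
    k=q[abs(q[:,0]-xb)<5]
    if len(k)>4: print(n,xb,len(k),np.percentile(k[:,1],[3,97]))
for c,P in(("stub scene",(579.2,-68.1,0)),("tcp",(576,-68.25,0)),("nettop",(577.8,-66,0)),("netscene",(579.6,-61.8,0))):print(c,inv(np.array(P)))
```

```text
jaw face scene 58 [-0.8 -1.5 28.6] [-3.5 -1.5  0.4]
fit yaw slope [ 0.  -1.3]
top jaw top pts [[-35.4 -16.1  39.2]
 [ 30.7   1.   47.2]]
scene jaw top pts [[-31.7 -19.4  39.1]
 [ 36.4   1.6  46.7]]
top -35 33 [50.3 88. ]
top -25 40 [50.8 88.8]
top -15 32 [57.6 87.3]
top -5 29 [60.7 89.5]
top 5 31 [60.1 89. ]
top 15 34 [54.5 88.1]
top 25 40 [49.  88.1]
top 35 9 [55.6 82.9]
scene -35 14 [51.8 87.1]
scene -25 24 [48.5 89.1]
scene -15 19 [54.  89.7]
scene -5 19 [62.4 88.9]
scene 5 16 [61.5 89.8]
scene 15 25 [54.7 88.9]
scene 25 23 [46.7 84.7]
scene 35 29 [50.3 88.5]
stub scene [ 2.9 31.   0. ]
tcp [-0.1 29.8  0. ]
nettop [ 0.8 32.5  0. ]
netscene [ 1.1 37.1  0. ]
```

```bash
python3 -m crank '[[[0.0015,-0.001,0,0,0,0],[0.0015,-0.001,0.01,0,0,0],[0.0015,-0.001,0.02,0,0,0],[0.0015,-0.001,0.028,0,0,0],[0.0015,-0.001,0.028,0,0,0],[0.0015,-0.001,0.028,0,0,0]]]'
python3 - <<'E'
from h import *
s=r.sense();print(s['tool_pos'],s['ft_force'],s['wrist_torque'])
c="scene";x0,y0,x1,y1=190,130,285,225
p,d=r.snapshot(c);cv2.imwrite(f"pics/b_{c}.png",cv2.resize(p[y0:y1,x0:x1],None,fx=6.2,fy=6.2,interpolation=2))
E
```

```text
time: 10.5
tool_pos: [574.1, -68.7, 33.6]
tcp_rot: [-180.0, 0.0, 160.0]
ft_force: [0.1, 0.2, -2.1]
finger_gap: 46.7
[574.05393595 -68.702887    33.56066243] [ 0.13817223  0.22607658 -2.06589543] [0.01852064 0.03133631 0.01803806]
```

View pics/b_scene.png

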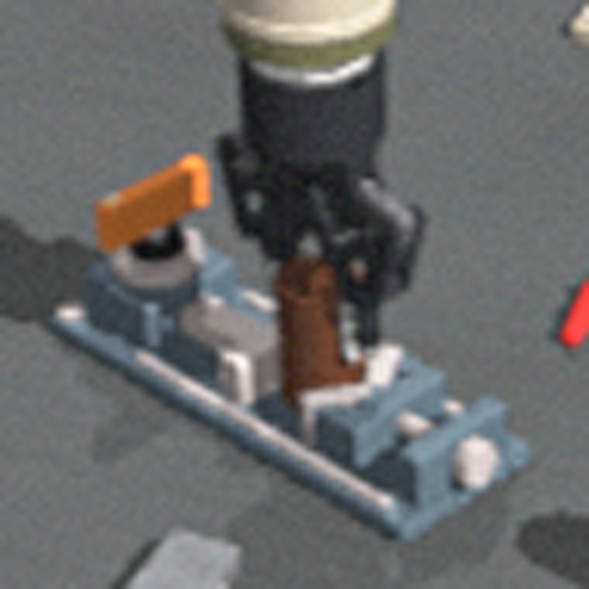

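The stub has entered between the jaws with no side force. I'll lower it in small steps until it touches the bed.

```bash
python3 -m crank '[[[0,0,0.004,0,0,0],[0,0,0.006,0,0,0],[0,0,0.008,0,0,0],[0,0,0.008,0,0,0],[0,0,0.008,0,0,0]]]'
python3 -m crank '[[[0,0,0.001,0,0,0],[0,0,0.002,0,0,0],[0,0,0.002,0,0,0]]]'
```

```text
time: 11.18
tool_pos: [574.3, -68.8, 25.9]
tcp_rot: [-180.0, 0.1, 160.0]
ft_force: [0.9, 0.5, -2.3]
finger_gap: 46.8
time: 11.55
tool_pos: [574.2, -68.8, 23.7]
tcp_rot: [-180.0, 0.1, 160.0]
ft_force: [0.3, -0.2, -2.7]
finger_gap: 46.9
```

```bash
python3 -m crank '[[[0,0,0.0008,0,0,0],[0,0,0.0015,0,0,0],[0,0,0.0015,0,0,0]]]'
```

```text
time: 11.92
tool_pos: [574.5, -68.9, 23.2]
tcp_rot: [-180.0, 0.1, 160.0]
ft_force: [-4.5, 1.0, 6.1]
finger_gap: 46.8
```

```bash
python3 -m crank '[[[0,0,0,0,0,0],[0,0,0,0,0,0],[0,0,0,0,0,0],[0,0,0,0,0,0]]]' 0.15
python3 - <<'E'
from h import *
s=r.sense();print(s['tool_pos'],s['ft_force'],s['wrist_torque'])
c="scene";x0,y0,x1,y1=190,130,285,225
p,d=r.snapshot(c);cv2.imwrite(f"pics/c_{c}.png",cv2.resize(p[y0:y1,x0:x1],None,fx=6.2,fy=6.2,interpolation=2))
E
```

```text
time: 12.42
tool_pos: [574.5, -68.9, 23.2]
tcp_rot: [-180.0, 0.1, 160.0]
ft_force: [-0.7, -0.6, 0.1]
finger_gap: 72.5
[574.49288191 -68.88085404  23.16430463] [-0.70168459 -0.61288115  0.08874732] [-0.06200438  0.05183242 -0.04161387]
```

View pics/c_scene.png

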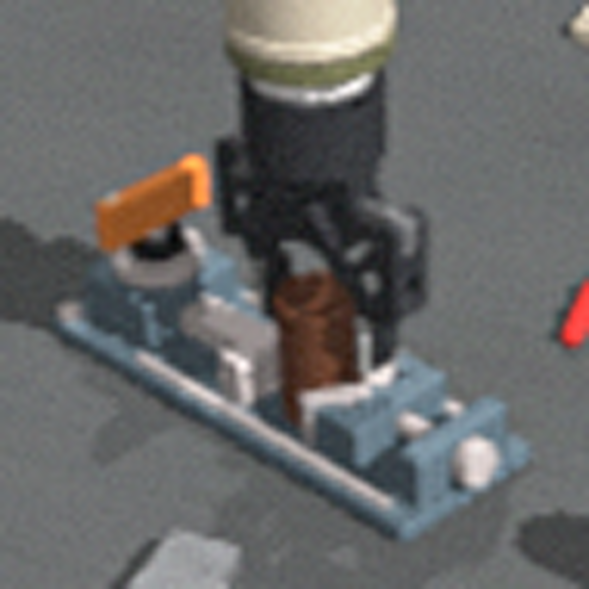

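The stub is standing on the bed, released, at about crop px (320,345). Next I'll raise the gripper straight up and move it to above the handle.

```bash
python3 -m crank '[[[0,0,-0.02,0,0,0],[0,0,-0.06,0,0,0],[0,0,-0.11,0,0,0],[0,0,-0.13,0,0,0],[0,0,-0.13,0,0,0]]]'
python3 - <<'E'
from h import *
# bar axis from overlay frame (y=-105.3)
print(delta((529.9,-195.2,150),(180,0,160)))
p,d=r.snapshot("scene");cv2.imwrite("pics/d_s.png",cv2.resize(p[130:225,190:285],None,fx=6.2,fy=6.2,interpolation=2))
print(cyl("scene",p,d,576,-68,50,86))
E
```

```text
time: 13.1
tool_pos: [575.9, -69.1, 156.0]
tcp_rot: [180.0, 0.4, 160.0]
ft_force: [0.5, -0.1, -0.6]
finger_gap: 72.7
[ 0.0002 -0.1343  0.006   0.0002  0.0063  0.0005]
(array([578.72959782, -67.98050365]), 162, np.float64(2.0200883349975864), np.float64(51.02390907947063), np.float64(85.90611132665538))
```

View pics/d_s.png

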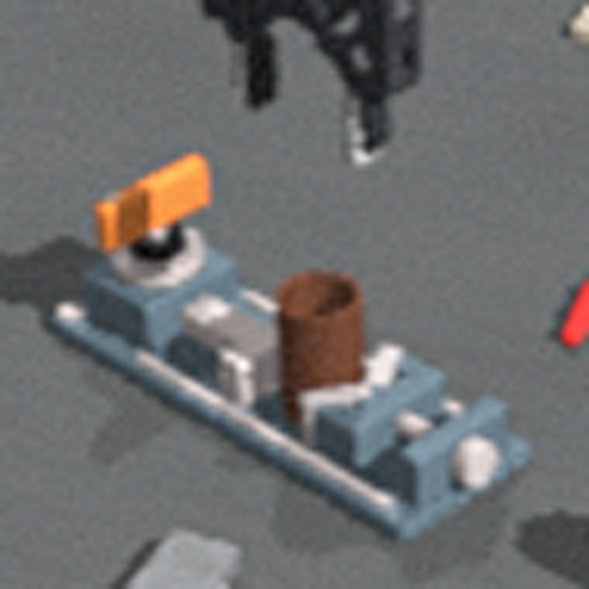

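```bash
python3 -m crank '[[[0,-0.05,0,0,0.006,0],[0,-0.1,0.003,0,0.006,0],[0,-0.134,0.006,0,0.006,0],[0,-0.134,0.006,0,0.006,0],[0,-0.134,0.006,0,0.006,0],[0,-0.134,0.006,0,0.006,0]]]' 0.45
python3 - <<'E'
from h import *
print(delta((529.9,-195.2,75),(180,0,160)))
E
```

```text
time: 13.9
tool_pos: [528.8, -193.5, 146.9]
tcp_rot: [180.0, -0.3, 160.1]
ft_force: [1.0, 0.3, 0.5]
finger_gap: 46.9
[-0.0019 -0.0012  0.0719  0.0001 -0.0044  0.0017]
```

```bash
python3 -m crank '[[[-0.002,-0.001,0.03,0,-0.004,0],[-0.002,-0.001,0.05,0,-0.004,0],[-0.002,-0.001,0.072,0,-0.004,0],[-0.002,-0.001,0.072,0,-0.004,0],[-0.002,-0.001,0.072,0,-0.004,0]]]'
python3 - <<'E'
from h import *
p,d=r.snapshot("scene");cv2.imwrite("pics/e_s.png",cv2.resize(p[100:205,170:275],None,fx=5.6,fy=5.6,interpolation=2))
print(r.sense()["ft_force"])
for v in range(140,172,2): print(v,[tuple(int(t) for t in px2w('scene',u,v,depth=d[v,u])) for u in range(206,232,3)])
E
```

```text
time: 14.52
tool_pos: [530.5, -194.9, 75.6]
tcp_rot: [180.0, 0.0, 160.1]
ft_force: [-0.9, 0.1, 0.3]
finger_gap: 47.2
[ 0.5771149   0.08193049 -0.14275691]
140 [(537, -214, 177), (540, -201, 181), (552, -181, 191), (551, -170, 193), (541, -165, 188), (563, -140, 205), (560, -130, 206), (545, -127, 199), (226, -297, 2)]
142 [(537, -215, 169), (514, -218, 156), (554, -180, 185), (547, -173, 183), (260, -337, 1), (565, -139, 199), (559, -131, 197), (543, -129, 190), (240, -290, 1)]
144 [(534, -218, 158), (519, -216, 151), (549, -184, 174), (553, -170, 179), (541, -166, 173), (565, -140, 191), (555, -135, 187), (541, -131, 181), (256, -281, 1)]
146 [(533, -220, 150), (520, -216, 144), (300, -344, 1), (553, -171, 171), (546, -164, 169), (562, -142, 181), (556, -135, 180), (274, -286, 0), (270, -274, 1)]
148 [(534, -220, 142), (524, -214, 138), (316, -335, 2), (554, -171, 164), (305, -312, 1), (563, -142, 175), (536, -147, 159), (294, -275, 3), (288, -265, 2)]
150 [(533, -222, 133), (524, -215, 130), (328, -328, 0), (552, -173, 154), (549, -163, 155), (558, -146, 164), (545, -142, 158), (30
[... 898 characters left out ...]
549, -167, 106), (504, -183, 77), (397, -234, 3), (388, -226, 0), (387, -213, 3)]
164 [(566, -206, 99), (556, -200, 95), (542, -197, 87), (533, -190, 84), (519, -187, 76), (410, -241, 0), (406, -230, 0), (404, -217, 2), (402, -205, 4)]
166 [(564, -208, 89), (558, -200, 87), (546, -196, 81), (534, -191, 75), (516, -189, 66), (422, -234, 0), (421, -221, 2), (416, -211, 1), (412, -200, 2)]
168 [(567, -207, 83), (556, -202, 78), (538, -202, 67), (531, -193, 65), (533, -180, 69), (514, -179, 58), (433, -215, 2), (429, -204, 2), (422, -195, 0)]
170 [(470, -273, 0), (541, -213, 57), (546, -198, 64), (545, -186, 66), (533, -181, 61), (526, -173, 58), (503, -174, 44), (438, -199, 0), (432, -189, -1)]
```

View pics/e_s.png

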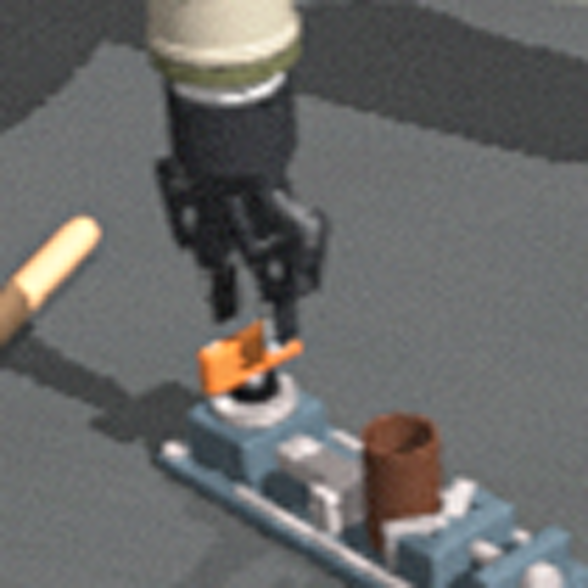

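```bash
python3 -m crank '[[[0,0,0.008,0,0,0],[0,0,0.016,0,0,0],[0,0,0.022,0,0,0],[0,0,0.028,0,0,0],[0,0,0.028,0,0,0]]]'
python3 -m crank '[[[0,0,0,0,0,0],[0,0,0,0,0,0],[0,0,0,0,0,0],[0,0,0,0,0,0],[0,0,0,0,0,0]]]' 1 60
python3 - <<'E'
from h import *
p,d=r.snapshot("scene");cv2.imwrite("pics/f_s.png",cv2.resize(p[110:205,180:275],None,fx=6,fy=6,interpolation=2))
s=r.sense();print(s["ft_force"],s["wrist_torque"],s["joint_pos"])
E
```

```text
time: 15.2
tool_pos: [530.3, -194.9, 47.2]
tcp_rot: [180.0, -0.0, 160.1]
ft_force: [0.1, -0.0, 0.8]
finger_gap: 47.3
time: 15.82
tool_pos: [529.1, -198.9, 47.9]
tcp_rot: [-179.7, -0.0, 160.1]
ft_force: [-7.9, -16.6, 2.2]
finger_gap: 13.1
[ -9.46467086 -15.43963467   2.5291123 ] [-2.43129153  1.33882357  0.16710483] [-25.57529275   9.80188256  99.93985355  -0.34904382  70.23011066
 -95.50715212]
```

View pics/f_s.png

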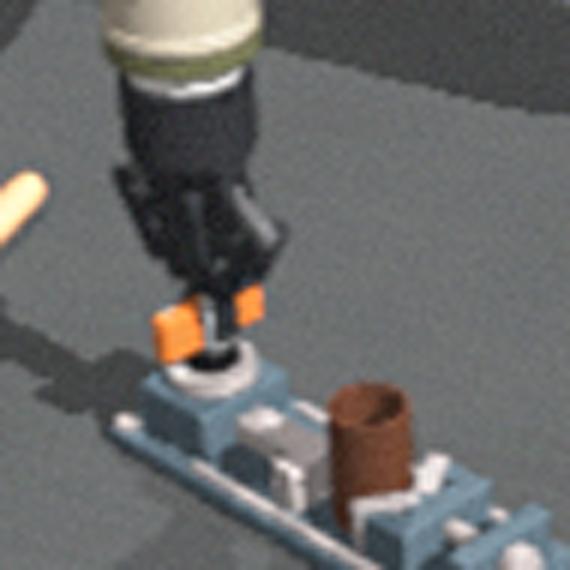

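```bash
python3 -m crank '[[[0,0,0,0,0,0],[0,0,0,0,0,0],[0,0,0,0,0,0]]]'
python3 - <<'E'
from h import *
s=r.sense();print(s["ft_force"],s["wrist_torque"],s["tool_pos"],s["tcp_rot"])
E
```

```text
time: 16.25
tool_pos: [528.9, -199.3, 48.0]
tcp_rot: [-179.6, -0.0, 160.1]
ft_force: [-2.7, -4.2, -0.9]
finger_gap: 12.7
[-2.66663717 -4.20488222 -0.93314236] [-0.3120421   0.29977844  0.10527698] [ 528.91013749 -199.26408425   47.96982829] [-1.79626624e+02 -5.77444212e-03  1.60057112e+02]
```

```bash
python3 -m crank '[[[0,0,0,0,0,0.05],[0,0,0,0,0,0.1],[0,0,0,0,0,0.15],[0,0,0,0,0,0.2],[0,0,0,0,0,0.25],[0,0,0,0,0,0.3],[0,0,0,0,0,0.3]]]'
python3 - <<'E'
from h import *
s=r.sense();print(s["ft_force"],s["wrist_torque"],s["tool_pos"],s["tcp_rot"])
E
```

```text
time: 17.12
tool_pos: [529.0, -199.3, 48.0]
tcp_rot: [-179.6, 0.1, 142.9]
ft_force: [-0.5, -3.7, -1.2]
finger_gap: 12.9
[-0.52561077 -3.731805   -1.22428599] [-0.10573423 -0.06357066 -0.09181838] [ 528.98185219 -199.28215702   47.99028961] [-1.79632002e+02  1.16132244e-01  1.42894483e+02]
```

```bash
python3 -m crank '[[[0,0,0,0,0,0.05],[0,0,0,0,0,0.1],[0,0,0,0,0,0.15],[0,0,0,0,0,0.2],[0,0,0,0,0,0.25],[0,0,0,0,0,0.3]]]'
python3 - <<'E'
from h import *
s=r.sense();print(s["ft_force"],s["wrist_torque"],s["tool_pos"],s["tcp_rot"])
p,d=r.snapshot("scene");cv2.imwrite("pics/g_s.png",cv2.resize(p[110:215,180:285],None,fx=5.6,fy=5.6,interpolation=2))
E
```

```text
time: 17.88
tool_pos: [529.1, -199.3, 48.0]
tcp_rot: [-179.7, 0.2, 125.7]
ft_force: [-0.9, -3.2, -1.9]
finger_gap: 13.3
[-0.86143702 -3.17812975 -1.91879649] [-0.24646196 -0.10239645  0.09170494] [ 529.10306622 -199.29404266   47.97559072] [-179.68604836    0.23555553  125.70435929]
```

View pics/g_s.png

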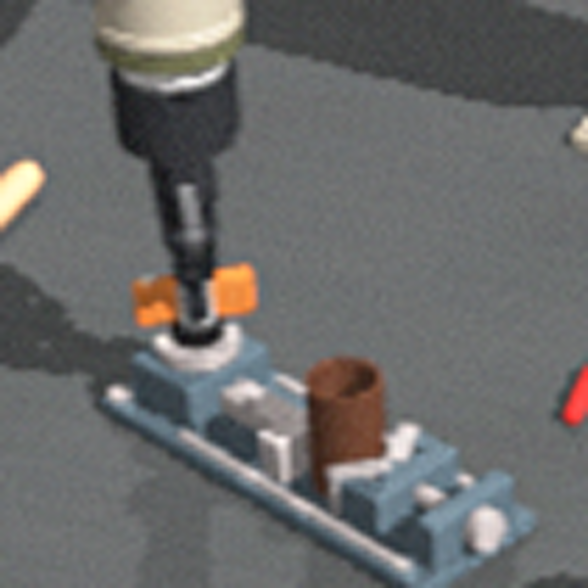

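```bash
cat > q.py <<'E'
from h import *
s=r.sense();print(np.round(s["ft_force"],1),np.round(s["wrist_torque"],3),np.round(s["tcp_rot"],2),round(s["finger_gap"],1))
E
python3 -m crank '[[[0,0,0,0,0,0.03],[0,0,0,0,0,0.06],[0,0,0,0,0,0.09]]]' >/dev/null; python3 q.py
python3 -m crank '[[[0,0,0,0,0,0.03],[0,0,0,0,0,0.06]]]'>/dev/null; python3 q.py
```

```text
[-1.2 -3.1 -2.2] [-0.242 -0.15   0.176] [-179.71    0.27  120.32] 13.2
[-1.7 -2.2 -2.3] [-0.221 -0.193  0.175] [-179.73    0.29  116.77] 13.2
```

```bash
for i in 1; do python3 -m crank '[[[0,0,0,0,0,0.03],[0,0,0,0,0,0.05]]]'>/dev/null; python3 q.py; done
python3 -m crank '[[[0,0,0,0,0,0.03],[0,0,0,0,0,0.05]]]'>/dev/null; python3 q.py
```

```text
[-0.9 -2.3 -1.8] [-0.285 -0.159  0.161] [-179.75    0.3   113.82] 13.2
[-1.8 -3.1 -1.7] [-0.268 -0.184  0.174] [-179.76    0.32  110.87] 12.7
```

```bash
python3 -m crank '[[[0,0,0,0,0,0.03],[0,0,0,0,0,0.05]]]'>/dev/null; python3 q.py
python3 -m crank '[[[0,0,0,0,0,0.03],[0,0,0,0,0,0.05]]]'>/dev/null; python3 q.py
```

```text
[-1.2 -4.1 -2.6] [-0.268 -0.188  0.119] [-179.78    0.33  107.91] 13.0
[-1.3 -3.7 -2.3] [-0.356 -0.192  0.123] [-179.8     0.34  104.95] 13.0
```

Run:
```python
from h import *
p,d=r.snapshot("scene");cv2.imwrite("pics/i_s.png",cv2.resize(p[110:215,180:285],None,fx=5.6,fy=5.6,interpolation=2))
```

```text
(no output)
```

View pics/i_s.png

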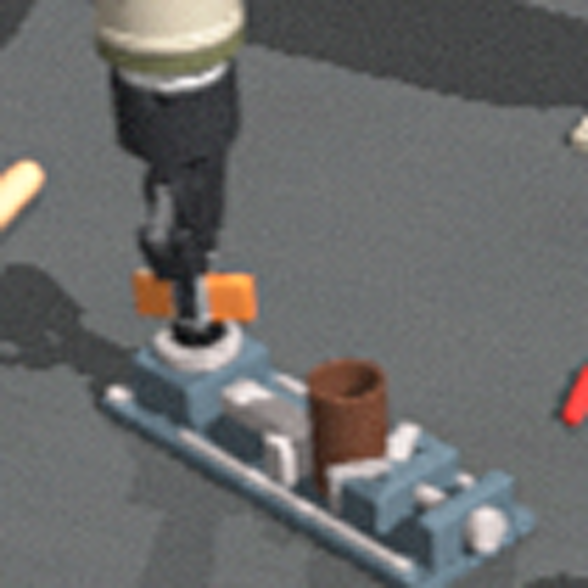

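The bar follows the gripper and the jaw is now close to the stub, at crop px (300,455). The torque is still at its free-turning level after 0.96 rad.

```bash
python3 -m crank '[[[0,0,0,0,0,0.03],[0,0,0,0,0,0.05]]]'>/dev/null; python3 q.py
python3 -m crank '[[[0,0,0,0,0,0.03],[0,0,0,0,0,0.05]]]'>/dev/null; python3 q.py
```

```text
[ 0.1 -3.2 -1.6] [-0.367 -0.211  0.35 ] [-179.82    0.35  101.96] 13.0
[-1.4 -3.6 -2.4] [-0.435 -0.196  0.455] [-179.84    0.37   99.02] 13.2
```

```bash
python3 -m crank '[[[0,0,0,0,0,0.02],[0,0,0,0,0,0.04]]]'>/dev/null; python3 q.py
python3 - <<'E'
from h import *
p,d=r.snapshot("scene");cv2.imwrite("pics/j_s.png",cv2.resize(p[110:215,180:285],None,fx=5.6,fy=5.6,interpolation=2))
E
```

```text
[-0.5 -3.  -2.5] [-0.461 -0.207  0.426] [-179.85    0.38   96.65] 12.8
```

View pics/j_s.png

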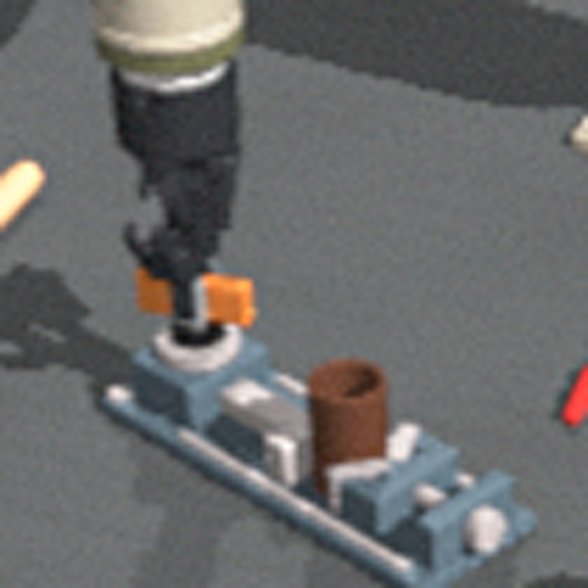

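```bash
python3 -m crank '[[[0,0,0,0,0,0.02],[0,0,0,0,0,0.05]]]'>/dev/null; python3 q.py
```

```text
[-0.7 -3.7 -2.5] [-0.394 -0.199  0.481] [-179.87    0.39   93.63] 13.3
```

```bash
python3 -m crank '[[[0,0,0,0,0,0],[0,0,0,0,0,0],[0,0,0,0,0,0],[0,0,0,0,0,0]]]' 0.45; python3 q.py
python3 -m crank '[[[0,0,-0.01,0,0,0],[0,0,-0.04,0,0,0],[0,0,-0.09,0,0,0],[0,0,-0.14,0,0,0],[0,0,-0.17,0,0,0],[0,0,-0.17,0,0,0]]]'
python3 - <<'E'
from h import *
p,d=r.snapshot("scene");cv2.imwrite("pics/k_s.png",cv2.resize(p[110:215,180:285],None,fx=5.6,fy=5.6,interpolation=2))
print(cyl("scene",p,d,579,-64,50,86))
print(delta((440,-330,230),(180,0,93)))
E
```

```text
time: 21.15
tool_pos: [529.3, -199.3, 48.1]
tcp_rot: [-179.9, 0.4, 93.6]
ft_force: [-0.8, 0.2, 0.1]
finger_gap: 47.1
[-0.8  0.2  0.1] [-0.018 -0.003  0.01 ] [-179.88    0.38   93.63] 47.1
time: 21.9
tool_pos: [531.6, -199.0, 222.8]
tcp_rot: [179.7, 0.6, 93.6]
ft_force: [0.0, -0.6, -0.6]
finger_gap: 46.9
(array([580.41868161, -66.06866736]), 167, np.float64(1.9568301124396967), np.float64(50.58479520670767), np.float64(85.94316858964396))
[-0.1256 -0.0987 -0.0089  0.0012  0.0084  0.011 ]
```

View pics/k_s.png

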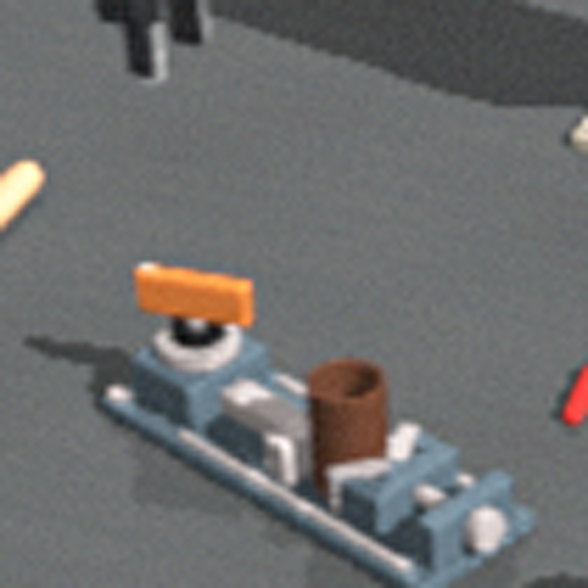

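```bash
python3 -m crank '[[[-0.05,-0.04,-0.01,0,0,0],[-0.1,-0.08,-0.01,0,0,0],[-0.126,-0.099,-0.01,0,0,0],[-0.126,-0.099,-0.01,0,0,0],[-0.126,-0.099,-0.01,0,0,0]]]'
python3 - <<'E'
from h import *
p,d=r.snapshot("top");cv2.imwrite("pics/l_t.png",cv2.resize(p[90:260,90:350],None,fx=3,fy=3,interpolation=2))
cv2.imwrite("pics/l_t2.png",cv2.resize(p[160:250,230:345],None,fx=6,fy=6,interpolation=2))
E
```

```text
time: 22.58
tool_pos: [439.4, -329.7, 229.9]
tcp_rot: [180.0, 0.4, 93.6]
ft_force: [0.0, 0.7, 0.2]
finger_gap: 47.0
```

View pics/l_t2.png

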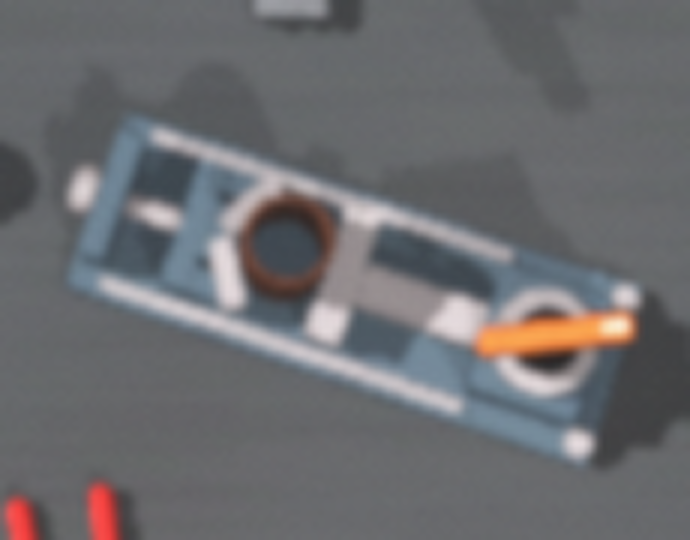

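View pics/l_t.png

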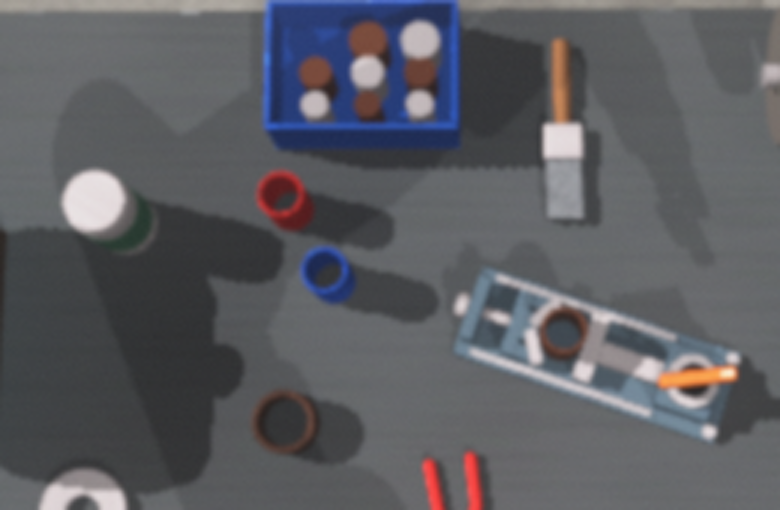

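The top view shows the stub seated in the vee at crop px (288,245), with the jaw against it and the handle turned. Everything else is where it was, so I'll hand in.

```bash
python3 -c "
from bench import r
print(r.hand_in())"
```

```text
the job is handed in; nothing more can be done
None
```

The brown stub is standing upright on the vise bed, clamped between the moving jaw and the vee. The arm let go and backed away, and I handed the job in at about 22.6 s.

- **Placing:** I set the stub down between the jaws, felt about 9 N of contact with the bed, and released it. There was almost no side force as it went in, and about 4.5 N at touchdown.
- **Tightening:** The handle turned freely at about 0.12–0.18 N m until about 0.96 rad. The torque then rose to 0.35 N m and levelled off at 0.43–0.48 N m, which is the clutch giving way. I stopped at about 1.16 rad, roughly 0.1–0.15 rad into the 0.45 rad the clutch allows.
- **Last checks:** After I let go, the force and torque readings were near zero. The top and scene pictures show the stub upright in the vee with the jaw against it. In the parts of the bench I compared, nothing else had moved.

**Disagreements:**
- **Fingertip height:** The camera depth put the fingertips about 28–38 mm behind the reported TCP, so I set the grasp heights from the pictures.
- **Handle position:** The handle axis was about 4 mm from where the cameras put it. The first pinch pulled sideways with about 18 N, which I relieved before turning.
- **Nest point:** The network's nest point in the scene camera was about 7 mm off my own measurement, and I didn't use it.

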